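# Put the fan test console on soak

## Robot

A 6-joint arm with a two-finger parallel gripper is mounted at the origin on the work surface. World frame = base frame: x ahead of the robot, y to its left, z up, the work surface at z = 0. Lengths are in mm, angles in rad, forces in N, time in s.
With the tool pointing down it reaches from about 275 to 1000 mm from the base axis. Payload 8.4 kg.
Tool frame: the origin (TCP) lies between the finger pads; the fingertips stand r.nose_length ahead of it and the grasp point (between the pads) lies 8 mm behind it (r.nose_length is the distance from the TCP to the fingertips, in mm); y points along the fingers, x is the direction in which the jaws open and shut, and the axes are right-handed (so a half turn about y gives the same grasp; the last joint's range is limited). The gripper opens to 85 mm and grips with 20 to 120 N. Pads are 22 mm wide; open, the fingers measure 114 mm over their backs; the gripper's body (76 mm by 85 mm) begins 54 mm behind the grasp point. The pads swing forward as they close: fully open they stand 13 mm farther back than shut.
Start: joints at [-1.166, 0.353, 1.633, -0, 1.155, -0.002], TCP at [247.294, -573.998, 242.281] pointing down, gripper open.
Joint ranges: [-2.63, 2.63], [-0.92, 2.1], [0.06, 2.66], [-1.3, 4.44], [0, 2.69], [-3.02, 3.02]. Speed limits (rad/s): [2.22, 2.22, 2.79, 3.14, 3.14, 3.14].

## Interface

Orientations are given as [roll, pitch, yaw] about the fixed x, y, z axes, in that order (R = Rz(yaw) Ry(pitch) Rx(roll)).
In Python, from rig import r, cams, order gives the robot as it stands. The module is installed in compiled form; this text tells all that it offers.
- The arm moves only by the shell command python3 -m crank 'ROWS' [FORCE]. ROWS is JSON, a list of rows, each a list of 7 numbers: the turn, a rotation vector about the tool's x, y, z in degrees, then the shift along the tool's x, y, z in cm, then the opening, from -1 (shut) to 1 (fully open). A call has exactly 10 rows; each row shifts and turns the pose as measured when the row begins, along the tool's axes as they then stand; what a row does not reach is not made up. A row lasts 1/12 s, in which the tool goes at most 41.7 mm and 7.16 degrees, less where a joint would pass 70% of its speed; a pose out of reach is approached as far as the arm can. A call with a gripper value outside its range is refused whole. The fingers move at their own pace and stop on an object; FORCE is the grip in N (left out, the last holds). Time passes only in rows, so rows that do not move let the fingers close, or fill a call up. It gives the time, the measured TCP pose, the force and the opening at its end, in the units of the state.
- r.sense(): the state, without advancing time (a new reading comes with each control period).
- cams.grab_frame(name): name is "scene" or "side" or "wrist"; returns the picture (480x640x3 uint8, blue, green, red); there is no depth.
- cams.camera_info(name): a dict with "intrinsics" (3x3 intrinsics, pixels), "view" (4x4, takes a point from world to camera coordinates); the wrist camera has in their place "hand_eye" (4x4, takes a point from camera to tool coordinates, whose origin is the TCP and whose axes are the tool frame's). Camera axes: x right, y up, looking along -z (the intrinsics and any distortion apply to the point x, -y, -z); pixel columns grow to the right and rows downward; lengths in mm; the calibration is good to about 2 mm. The wrist camera is an equidistant fisheye: a pixel r from the principal point sees the ray r / f radians off the axis. A picture is of the moment at which its call begins: read the wrist's pose just before it. camera_info takes no time and is no camera call.
- order.sign_off(): hands the job in, once; it reports no verdict.
The state is a dict: "clock": time; "qpos": joint angles; "qvel": joint speeds; "joint_efforts": joint torques, N m; "eef_pos": TCP position; "tcp_rot": TCP orientation; "contact_force": force on the tool from outside, world axes, zero at the start; "wrist_torque": the same for the moment, N m; "opening": opening from 0.0 (shut) to 1.0 (fully open).
Only numpy, scipy, OpenCV 4.12 (cv2) and the standard library are available. Lean on these libraries where they do the work, as an engineer would, in place of code of your own. Each camera call takes 0.05 s, during which the arm holds its last target.

## Task

Put the fan test console on its soak run: slide the black grip along its track until its white line is level with the green marker (not the red one), and hang the orange tag by its hole on the brass peg of the hook stand to show that the console is in use. Leave the heatsink, the fan and the screw jar where they are.

Things in the scene. Friction and masses are not known exactly. Their poses are not given: they have to be found in the camera images.
- console: Fixed grey control box, 180 x 330 mm, 30 mm thick, its flat face sloped 20 degrees up and away from the robot. Origin: centre of its underside on the bench; +x points from the low front edge to the high back edge (away from the robot at yaw 0), +y along the fader's track. The face's middle is 100 mm above the origin; face normal in this frame (-0.342, 0, 0.940).
- light_bar (a point): Middle of a fixed white light bar over the console's face, 14 mm thick, 330 mm long along the console's y, 213 mm above the bench and 12 mm beyond the console's origin, on posts at its ends. A tool that points straight down over the fader grip meets it: lean the tool 25 to 35 degrees, its body back towards the robot.
- fader (a joint): Position of the fader grip along its track, 0 to 0.12 m, growing towards the console's +y; at 0.06 it is at the console's y = 0. It stays where it is left; friction 2.5 N.
- fader_grip (a point): Centre of the black fader grip with a white line over its middle: 28 mm up the slope, 20 mm along the track, 40 mm high at right angles to the face. Its centre stands 26.5 mm off the face; the aluminium track under it stands 6 mm proud of the face. The sliding direction is the console's y.
- green_marker: Green clip, 26 mm up the slope, 10 mm along the track, 5 mm high, fixed on the face, its middle 40 mm down the slope from the track's centre line. Origin on the face at its middle; its y is the console's y. The grip's white line must end level with its middle along y. It may be at either end of the scale.
- red_marker: Red clip of the same shape and size at the other end of the scale. Not the wanted setting.
- hook_stand: Fixed stand: dark base 100 x 90 x 12 mm, steel post 12 mm in diameter at the origin, 135 mm high. From the post's top a straight brass peg, 8 mm in diameter and 55 mm long, rises at 45 degrees towards the stand's -x (towards the robot at yaw 0). Origin: on the bench under the post.
- peg_root (a point): Axis of the brass peg where it leaves the top of the post, 135 mm above the bench.
- peg_tip (a point): Axis of the brass peg at its free upper end, 39 mm towards the stand's -x from peg_root and 39 mm higher.
- peg_low (a point): Point on the peg's axis, 18 mm from peg_root towards the tip.
- tag_grip (a point): Good place to grasp the loose orange tag, a flat plate 85 x 42 x 6 mm lying on the bench, about 35 g: half-way up its thickness, 22 mm from its centre towards its solid end, on its middle line. x points along the tag to the hole, y across its 42 mm width, z is its face normal.
- tag_hole (a point): Centre of the tag's round through hole, 24 mm in diameter, 42 mm along the tag's x from tag_grip, 22.5 mm from the end of the tag.
- heatsink: Loose finned aluminium heatsink, 70 x 60 x 38 mm, a bystander. Origin at the centre of its underside.
- fan: Loose black case fan lying flat, 80 x 80 x 25 mm, a bystander. Origin at the centre of its underside.
- screw_jar: Loose small closed jar, 56 mm in diameter, 60 mm high, a bystander. Origin at the centre of its underside.
Mind the look-alikes: they are no part of the job. What is shaped like the hook_stand but blue, pink or turquoise is not meant.

How it is judged (in metres and radians):
At the end, for the whole second after the job is handed in: The white line of the fader grip is within 5 mm of the middle of the green marker along the track; the orange tag hangs on the brass peg: hole centre within 35 mm of peg_low, its face leaning at least 40 degrees from lying flat, at rest (under 0.03 m/s) (y of fader_grip in the frame of green_marker between -0.005 and 0.005 m and distance between tag_hole and peg_low below 0.035 m and angle between tag_grip's own z axis and vertical above 0.7 rad and linear speed of tag below 0.03 m/s); the robot touches nothing.
It fails at once if the heatsink is pushed more than 30 mm (distance of heatsink from where it was at the start of the episode above 0.03 m).
It fails at once if the fan is pushed more than 30 mm (distance of fan from where it was at the start of the episode above 0.03 m).
It fails at once if the screw jar is pushed more than 30 mm (distance of screw_jar from where it was at the start of the episode above 0.03 m).
It also fails if it takes over 51 s, if anything falls off the work surface, if the arm or the gripper's body presses on something with over 40 N, if the wrist force passes 120 N, or if a joint passes its speed limit or range.

## Working session

There is one attempt and no reset: what is moved stays moved. The work goes in short steps, Python scripts to look and compute and a shell command to move; the robot and the scene stay as the last step left them, time stands still between calls to the robot, and variables do not carry over. Pictures are saved under pics/ and viewed, and the job is handed in when it is done.

```bash
mkdir -p pics; ls; python3 - <<'E'
from rig import r,cams,order
import cv2,numpy as np
np.set_printoptions(precision=4,suppress=True)
print(r.sense(), r.nose_length)
for n in ["scene","side","wrist"]:
    cv2.imwrite(f"pics/{n}0.png",cams.grab_frame(n)); print(n,cams.camera_info(n))
E
```

```text
pics
{'clock': 0.0, 'qpos': array([-1.1664,  0.3536,  1.6341,  0.    ,  1.1552, -0.0024]), 'qvel': array([ 0.001 ,  0.0018, -0.0011,  0.0007, -0.0006, -0.001 ]), 'joint_efforts': array([  0.0036, -60.5247, -34.2072,   0.0005,   0.0094,  -0.    ]), 'eef_pos': array([ 247.1199, -573.5807,  241.5771]), 'tcp_rot': array([-1.5708,  0.0014, -1.164 ]), 'contact_force': array([-0.6531,  0.8264, -0.3158]), 'wrist_torque': array([-0.0168, -0.0328,  0.0404]), 'opening': 0.9987538478433372} 11.0
scene {'intrinsics': array([[562.221 ,   0.    , 313.3655],
       [  0.    , 562.221 , 240.1615],
       [  0.    ,   0.    ,   1.    ]]), 'view': array([[   -0.3592,     0.9331,    -0.0142,   264.6394],
       [   -0.7357,    -0.2738,     0.6195,   322.4864],
       [    0.5742,     0.233 ,     0.7848, -2005.6154],
       [    0.    ,     0.    ,     0.    ,     1.    ]])}
side {'intrinsics': array([[436.2763,   0.    , 321.248 ],
       [  0.    , 436.2763, 248.0274],
       [  0.    ,   0.    ,   1.    ]]), 'view': array([[   -0.9958,    -0.0912,    -0.0006,   569.0095],
       [    0.0686,    -0.7529,     0.6545,  -202.7263],
       [   -0.0602,     0.6518,     0.756 , -1087.8931],
       [    0.    ,     0.    ,     0.    ,     1.    ]])}
wrist {'intrinsics': array([[371.6483,   0.    , 320.6231],
       [  0.    , 371.6483, 238.2297],
       [  0.    ,   0.    ,   1.    ]]), 'hand_eye': array([[   1.    ,   -0.001 ,   -0.0012,   -0.8677],
       [  -0.0008,    0.291 ,   -0.9567, -131.0628],
       [   0.0013,    0.9567,    0.291 ,   74.4222],
       [   0.    ,    0.    ,    0.    ,    1.    ]])}
```

View pics/scene0.png

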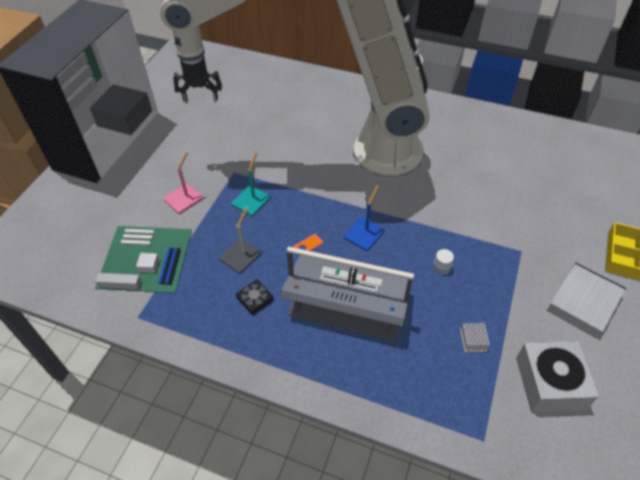

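View pics/side0.png

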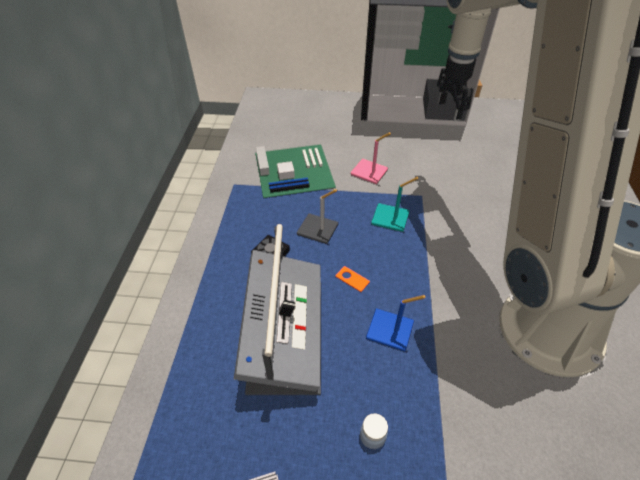

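View pics/wrist0.png

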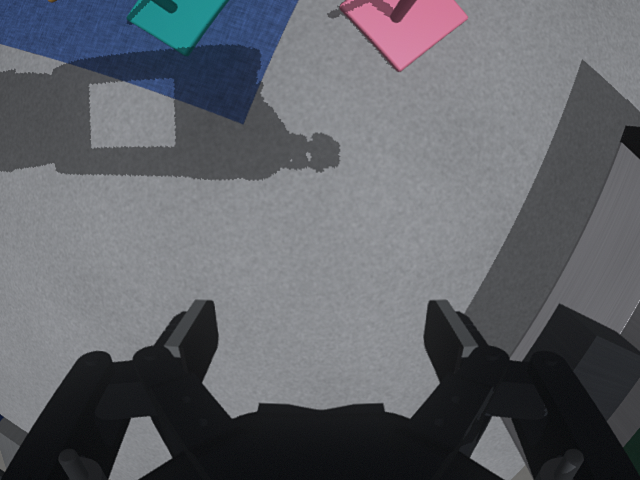

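```bash
cat > h.py <<'E'
import numpy as np, cv2
from rig import r,cams,order
from scipy.spatial.transform import Rotation as Ro
np.set_printoptions(precision=2,suppress=True)
D=np.diag([1,-1,-1.])
def cam(n):
    i=cams.camera_info(n); V=np.array(i['view']); return np.array(i['intrinsics']),V
def ray(n,p):
    K,V=cam(n); d=D@np.linalg.solve(K,[p[0],p[1],1.]); R=V[:3,:3]
    d=R.T@d; return -R.T@V[:3,3], d/np.linalg.norm(d)
def proj(n,X):
    K,V=cam(n); c=D@(V[:3,:3]@np.asarray(X,float)+V[:3,3]); q=K@c; return q[:2]/q[2]
def plane(n,p,z):
    o,d=ray(n,p); return o+d*(z-o[2])/d[2]
def tool(s):
    return Ro.from_euler('xyz',s['tcp_rot']).as_matrix(), np.array(s['eef_pos'])
def wray(s,p):
    i=cams.camera_info('wrist'); K=np.array(i['intrinsics']); H=np.array(i['hand_eye'])
    u=np.array([p[0]-K[0,2],p[1]-K[1,2]])/K[0,0]; t=np.linalg.norm(u)
    d=np.array([*(u*np.sinc(t/np.pi)),np.cos(t)]); d=H[:3,:3]@(D@d)
    R,t0=tool(s); return R@H[:3,3]+t0, R@d
def wproj(s,X):
    i=cams.camera_info('wrist'); K=np.array(i['intrinsics']); H=np.array(i['hand_eye']);R,t0=tool(s)
    c=D@(H[:3,:3].T@(R.T@(np.asarray(X,float)-t0)-H[:3,3])); th=np.arctan2(np.hypot(c[0],c[1]),c[2])
    return K[0,0]*th*c[:2]/np.hypot(c[0],c[1])+K[:2,2]
def tri(rays):
    A=np.zeros((3,3));b=np.zeros(3)
    for o,d in rays:
        P=np.eye(3)-np.outer(d,d); A+=P;b+=P@o
    X=np.linalg.solve(A,b); return X,[np.linalg.norm((np.eye(3)-np.outer(d,d))@(X-o)) for o,d in rays]
def blob(img,lo,hi,roi=None,show=3):
    m=cv2.inRange(cv2.cvtColor(img,cv2.COLOR_BGR2HSV),np.array(lo),np.array(hi))
    if roi: z=np.zeros_like(m); x0,y0,x1,y1=roi; z[y0:y1,x0:x1]=m[y0:y1,x0:x1]; m=z
    n,l,s,c=cv2.connectedComponentsWithStats(m)
    o=np.argsort(-s[1:,4])[:show]+1
    return [(c[k],s[k]) for k in o],l
E
python3 - <<'E'
import cv2,numpy as np
a=cv2.imread('pics/scene0.png');b=cv2.imread('pics/side0.png')
cv2.imwrite('pics/sc1.png',cv2.resize(a[190:330,210:430],None,fx=3.6,fy=3.6,interpolation=cv2.INTER_CUBIC))
cv2.imwrite('pics/sd1.png',cv2.resize(b[180:390,230:430],None,fx=2.8,fy=2.8,interpolation=cv2.INTER_CUBIC))
from h import *
for n,f in(("scene",a),("side",b)):
    for nm,lo,hi in(("orange",(5,180,150),(18,255,255)),("green",(50,120,80),(75,255,255)),("red",(0,150,100),(4,255,255))):
        for c,s in blob(f,lo,hi,(210,190,430,330) if n=="scene" else (230,180,430,390))[0]:
            print(n,nm,c,s)
E
```

```text
scene orange [310.65 242.34] [296 236  25  14 158]
scene green [337.25 270.75] [337 270   2   3   4]
scene red [363.5 277. ] [363 276   2   3   4]
side orange [353.11 279.24] [336 267  33  24 326]
side green [301.12 299.42] [297 298   9   4  24]
side red [299.74 327.18] [295 325  11   5  34]
```

View pics/sc1.png

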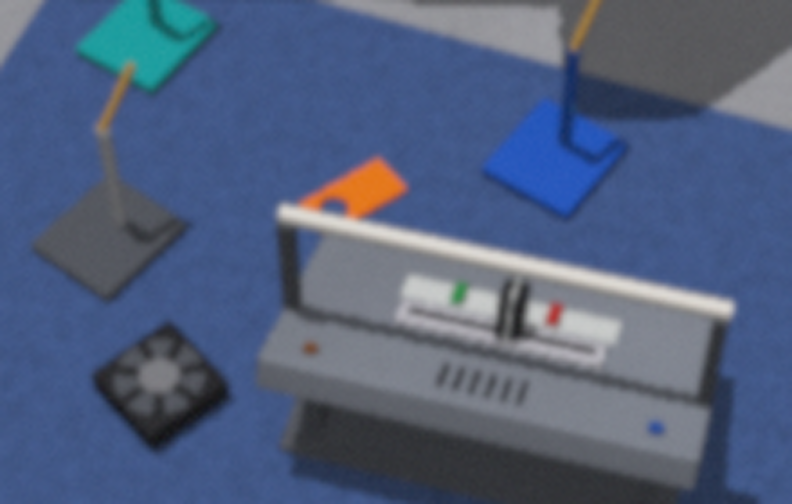

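View pics/sd1.png

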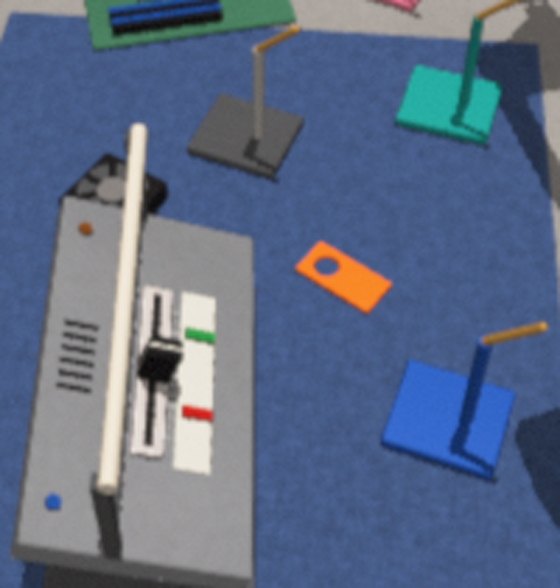

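```bash
python3 - <<'E'
from h import *
S=lambda x,y:(x/3.6+210-.36,y/3.6+190-.36)
T=lambda x,y:(x/2.8+230-.32,y/2.8+180-.32)
P={'tip':(S(130,65),T(296,29)),'root':(S(103,130),T(258,49)),'post_foot':(S(122,222),T(258,143)),
'base':(S(110,238),T(246,134)),
'baseL':(S(33,247),T(189,150)),'baseTop':(S(113,180),T(222,97)),'baseR':(S(187,225),T(302,122)),'baseB':(S(108,298),T(275,176)),
'green':(S(459,293),T(200,335)),'red':(S(555,314),T(197,413)),'tag':(S(355,190),T(343,278)),
'barL':(S(282,212),T(138,130)),'barR':(S(730,307),T(108,485)),
'consFL':(S(326,236),T(252,238)),'gripline':(S(514,290),T(166,345)),'fan':(S(160,378),T(113,185))}
for k,(a,b) in P.items():
    X,e=tri([ray('scene',a),ray('side',b)]); print(k,X,np.array(e))
# tag from side on z=6
f=cv2.imread('pics/side0.png')
m=cv2.inRange(cv2.cvtColor(f,cv2.COLOR_BGR2HSV),(5,150,110),(18,255,255)); m[:,:330]=0;m[:260]=0;m[300:]=0;m[:,380:]=0
cs,h=cv2.findContours(m,cv2.RETR_CCOMP,cv2.CHAIN_APPROX_NONE)
for c,hh in zip(cs,h[0]):
    if len(c)<8: continue
    q=np.array([plane('side',p[0],6)[:2] for p in c],np.float32)
    print(hh, cv2.minAreaRect(q), q.mean(0))
    print(np.round(cv2.boxPoints(cv2.minAreaRect(q)),1).tolist())
E
```

```text
tip [ 558.59 -274.08  172.77] [0.52 0.52]
root [ 596.82 -285.47  131.93] [1.82 1.82]
post_foot [ 594.73 -283.78    2.42] [1.8 1.8]
base [ 610.52 -289.74    3.15] [2.62 2.62]
baseL [ 659.71 -319.36  -12.45] [33.06 33.06]
baseTop [ 625.8  -261.98   97.73] [8.06 8.06]
baseR [ 566.09 -248.79   31.84] [33.24 33.24]
baseB [ 587.23 -324.24 -115.86] [14.36 14.36]
green [617.84  26.32  86.51] [1.12 1.12]
red [610.96 102.42  87.03] [1.12 1.12]
tag [ 496.2  -108.51    7.03] [1.74 1.74]
barL [679.84 -90.18 212.63] [0.74 0.74]
barR [648.93 235.42 213.85] [0.4 0.4]
consFL [585.94 -99.69  63.86] [2.56 2.56]
gripline [637.29  75.41 141.24] [1.52 1.52]
fan [ 735.54 -183.67   26.07] [3.96 3.96]
[-1 -1  1 -1] ((497.75067138671875, -109.27335357666016), (43.75261306762695, 85.13499450683594), 57.006534576416016) [ 497.6  -109.27]
[[450.1000061035156, -104.4000015258789], [521.5, -150.8000030517578], [545.4000244140625, -114.0999984741211], [474.0, -67.69999694824219]]
[-1 -1 -1  0] ((514.16064453125, -119.825927734375), (27.769075393676758, 25.2700138092041), 55.10715103149414) [ 514.3  -119.52]
[[495.8999938964844, -124.0], [516.5999755859375, -138.39999389648438], [532.5, -115.69999694824219], [511.70001220703125, -101.19999694824219]]
```

```bash
cat >> h.py <<'E'
def plan(p,R,n=10,show=True):
    s=r.sense(); R0,p0=tool(s); p=np.array(p,float)
    w=Ro.from_matrix(R0.T@R).as_rotvec()
    L=[]
    for i in range(n):
        Ra=R0@Ro.from_rotvec(w*i/n).as_matrix(); L.append(np.r_[np.degrees(w)/n, Ra.T@(p-p0)/10/n])
    print('now',p0,'tot deg',np.degrees(w),'tot tool cm',R0.T@(p-p0)/10,'world',p-p0,'q',s['qpos'],'F',s['contact_force'],'op',round(s['opening'],3),'t',s['clock'])
    if show:
        for l in L: print('['+','.join(f'{v:.2f}' for v in l)+']')
def Rt(y,z):
    y=np.array(y,float);y/=np.linalg.norm(y);z=np.array(z,float);z-=y*(y@z);z/=np.linalg.norm(z)
    return np.c_[np.cross(y,z),y,z]
def save(n,name,roi=None,f=1):
    s=r.sense(); im=cams.grab_frame(n); cv2.imwrite('pics/'+name+'_full.png',im)
    if roi: im=im[roi[1]:roi[3],roi[0]:roi[2]]
    if f!=1: im=cv2.resize(im,None,fx=f,fy=f,interpolation=cv2.INTER_CUBIC)
    cv2.imwrite('pics/'+name+'.png',im); return s
E
python3 - <<'E'
from h import *
hole=np.array([.839,-.545,0]);
T=lambda x,y:(x/2.8+230-.32,y/2.8+180-.32)
S=lambda x,y:(x/3.6+210-.36,y/3.6+190-.36)
print(tri([ray('side',T(483,343)),ray('scene',S(572,50))]))
plan([479,-97,230],Rt([0,0,-1],hole),15)
E
```

```text
(array([384.15,  41.97, 130.55]), [np.float64(0.321956824652627), np.float64(0.32195682465265907)])
now [ 247.15 -573.71  241.75] tot deg [ 0.03 56.31 -0.05] tot tool cm [-34.61   1.21  40.15] world [231.85 476.71 -11.75] q [-1.17  0.35  1.63 -0.    1.16 -0.  ] F [1.05 0.05 0.84] op 0.997 t 0.15
[0.00,3.75,-0.00,-2.31,0.08,2.68]
[0.00,3.75,-0.00,-2.48,0.08,2.52]
[0.00,3.75,-0.00,-2.64,0.08,2.35]
[0.00,3.75,-0.00,-2.79,0.08,2.17]
[0.00,3.75,-0.00,-2.92,0.08,1.99]
[0.00,3.75,-0.00,-3.05,0.08,1.79]
[0.00,3.75,-0.00,-3.16,0.08,1.59]
[0.00,3.75,-0.00,-3.25,0.08,1.38]
[0.00,3.75,-0.00,-3.34,0.08,1.16]
[0.00,3.75,-0.00,-3.41,0.08,0.94]
[0.00,3.75,-0.00,-3.46,0.08,0.72]
[0.00,3.75,-0.00,-3.50,0.08,0.49]
[0.00,3.75,-0.00,-3.52,0.08,0.26]
[0.00,3.75,-0.00,-3.53,0.08,0.03]
[0.00,3.75,-0.00,-3.53,0.08,-0.20]
```

```bash
python3 -m crank '[[0,3.8,0,-2.3,0.1,2.7,0.5],[0,3.8,0,-2.5,0.1,2.5,0.5],[0,3.8,0,-2.6,0.1,2.35,0.5],[0,3.8,0,-2.8,0.1,2.2,0.5],[0,3.8,0,-2.9,0.1,2.0,0.5],[0,3.8,0,-3.05,0.1,1.8,0.5],[0,3.8,0,-3.15,0.1,1.6,0.5],[0,3.8,0,-3.25,0.1,1.4,0.5],[0,3.8,0,-3.35,0.1,1.15,0.5],[0,3.8,0,-3.4,0.1,0.95,0.5]]' 40
python3 - <<'E'
from h import *
plan([479,-97,200],Rt([0,0,-1],[.839,-.545,0]),10)
E
```

```text
clock: 0.98
eef_pos: [408.9, -250.7, 228.7]
tcp_rot: [-1.573, -0.001, -1.866]
contact_force: [0.2, -0.6, 0.4]
opening: 0.754
now [ 408.95 -250.72  228.73] tot deg [ 0.1  16.08  0.05] tot tool cm [-16.75   2.86   2.23] world [ 70.05 153.72 -28.73] q [-0.55  0.14  1.95 -0.    1.05  1.31] F [ 0.23 -0.65  0.37] op 0.754 t 0.9833
[0.01,1.61,0.01,-1.67,0.29,0.22]
[0.01,1.61,0.01,-1.68,0.29,0.18]
[0.01,1.61,0.01,-1.68,0.29,0.13]
[0.01,1.61,0.01,-1.69,0.29,0.08]
[0.01,1.61,0.01,-1.69,0.29,0.03]
[0.01,1.61,0.01,-1.69,0.29,-0.01]
[0.01,1.61,0.01,-1.69,0.29,-0.06]
[0.01,1.61,0.01,-1.69,0.29,-0.11]
[0.01,1.61,0.01,-1.68,0.29,-0.16]
[0.01,1.61,0.01,-1.68,0.29,-0.20]
```

Tracking is accurate. Continue.

```bash
python3 -m crank '[[0,1.7,0,-1.75,0.3,0.2,0.4],[0,1.7,0,-1.75,0.3,0.2,0.4],[0,1.7,0,-1.75,0.3,0.1,0.4],[0,1.7,0,-1.75,0.3,0.1,0.4],[0,1.7,0,-1.75,0.3,0,0.4],[0,1.7,0,-1.75,0.3,0,0.4],[0,1.7,0,-1.75,0.3,-0.05,0.4],[0,1.7,0,-1.75,0.3,-0.1,0.4],[0,1.7,0,-1.75,0.3,-0.15,0.4],[0,1.0,0,-1.0,0.2,-0.2,0.4]]'
python3 - <<'E'
from h import *
s=save('wrist','w1'); print(wproj(s,[479.3,-97.3,3]),wproj(s,[514.4,-120,3]))
f=cv2.imread('pics/w1_full.png')
m=cv2.inRange(cv2.cvtColor(f,cv2.COLOR_BGR2HSV),(5,150,90),(18,255,255))
cs,h=cv2.findContours(m,cv2.RETR_CCOMP,cv2.CHAIN_APPROX_NONE)
for c,hh in zip(cs,h[0]):
    if len(c)<20: continue
    q=[]
    for p in c[:,0]:
        o,d=wray(s,p); q.append((o+d*(6-o[2])/d[2])[:2])
    q=np.array(q,np.float32); rc=cv2.minAreaRect(q); print(len(c),rc,cv2.minEnclosingCircle(q),cv2.boxPoints(rc).tolist())
plan([479,-97,100],Rt([0,0,-1],[.839,-.545,0]),10,0)
E
```

```text
clock: 1.82
eef_pos: [483.3, -84.8, 197.9]
tcp_rot: [-1.573, -0.0, -2.164]
contact_force: [0.4, -0.1, 1.0]
opening: 0.698
[335.11 206.78] [334.62 160.26]
175 ((477.6641845703125, -96.05448150634766), (40.94666290283203, 33.13194274902344), 57.610382080078125) ((477.9774169921875, -96.50712585449219), 25.827760696411133) [[452.70843505859375, -104.46871948242188], [480.68585205078125, -122.21662902832031], [502.61993408203125, -87.64024353027344], [474.64251708984375, -69.892333984375]]
62 ((515.4207763671875, -96.36206817626953), (0.8689588904380798, 27.374364852905273), 55.860233306884766) ((515.422607421875, -96.359375), 13.694016456604004) [[503.84844970703125, -89.04023742675781], [526.5054321289062, -104.40310668945312], [526.9931030273438, -103.68389892578125], [504.33612060546875, -88.32102966308594]]
86 ((515.7183837890625, -121.15167236328125), (26.517656326293945, 26.52066421508789), 11.483551979064941) ((515.6145629882812, -121.1853256225586), 13.689655303955078) [[500.08502197265625, -110.79644012451172], [505.36492919921875, -136.7862091064453], [531.3517456054688, -131.
[... 205 characters left out ...]
66), 13.39220142364502) [[500.8548889160156, -111.26310729980469], [505.8501281738281, -136.04039001464844], [530.623046875, -131.04608154296875], [525.6278076171875, -106.268798828125]]
38 ((540.3873291015625, -113.41761016845703), (4.401883125305176, 13.220714569091797), 33.00117111206055) ((538.54150390625, -114.61637115478516), 6.610457420349121) [[534.941162109375, -109.07252502441406], [542.141845703125, -120.16020202636719], [545.83349609375, -117.7626953125], [538.6328125, -106.67501831054688]]
now [483.46 -83.8  197.6 ] tot deg [ 0.18 -1.01 -0.01] tot tool cm [1.35 9.76 0.4 ] world [ -4.46 -13.2  -97.6 ] q [-0.18  0.2   1.96  0.    0.99  1.99] F [-0.24  1.01 -0.48] op 0.698 t 1.8667
```

View pics/w1.png

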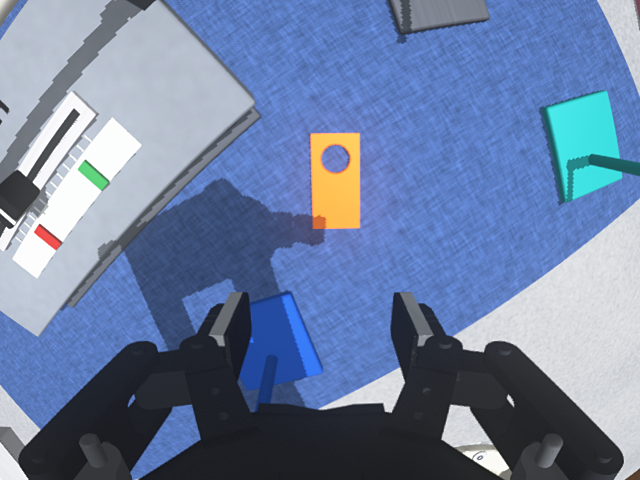

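```bash
python3 - <<'E'
from h import *
plan([480.4,-98.6,60],Rt([0,0,-1],[.844,-.535,0]),9)
E
```

```text
now [483.46 -83.8  197.6 ] tot deg [ 0.18 -1.65 -0.01] tot tool cm [ 1.4  13.76  0.62] world [  -3.06  -14.8  -137.6 ] q [-0.18  0.2   1.96  0.    0.99  1.99] F [-0.24  1.01 -0.48] op 0.698 t 1.8667
[0.02,-0.18,-0.00,0.16,1.53,0.07]
[0.02,-0.18,-0.00,0.16,1.53,0.07]
[0.02,-0.18,-0.00,0.16,1.53,0.07]
[0.02,-0.18,-0.00,0.16,1.53,0.07]
[0.02,-0.18,-0.00,0.16,1.53,0.06]
[0.02,-0.18,-0.00,0.16,1.53,0.06]
[0.02,-0.18,-0.00,0.16,1.53,0.06]
[0.02,-0.18,-0.00,0.16,1.53,0.06]
[0.02,-0.18,-0.00,0.16,1.53,0.06]
```

```bash
python3 -m crank '[[0,-0.4,0,0.3,1.5,0.1,0.4],[0,-0.4,0,0.3,1.5,0.1,0.4],[0,-0.4,0,0.2,1.5,0.1,0.4],[0,-0.4,0,0.2,1.5,0.1,0.4],[0,0,0,0.2,1.5,0.1,0.4],[0,0,0,0.2,1.5,0.1,0.4],[0,0,0,0,1.5,0,0.4],[0,0,0,0,1.5,0,0.4],[0,0,0,0,1.5,0,0.4],[0,0,0,0,0,0,0.4]]'
python3 - <<'E'
from h import *
s=save('wrist','w2'); print(wproj(s,[480.4,-98.6,6]),wproj(s,[515.8,-121.1,6]))
plan([480.4,-98.6,16],Rt([0,0,-1],[.844,-.535,0]),10,0)
E
```

```text
clock: 2.7
eef_pos: [480.5, -100.6, 57.9]
tcp_rot: [-1.572, 0.0, -2.127]
contact_force: [-0.9, 0.4, 0.0]
opening: 0.7
[318.53 272.71] [319.36 194.48]
now [ 480.97 -100.73   58.93] tot deg [ 0.01  0.5  -0.03] tot tool cm [-0.15  4.29 -0.16] world [ -0.57   2.13 -42.93] q [-0.21  0.42  2.05  0.    0.67  1.92] F [ 0.7  -0.04  0.98] op 0.702 t 2.75
```

View pics/w2.png

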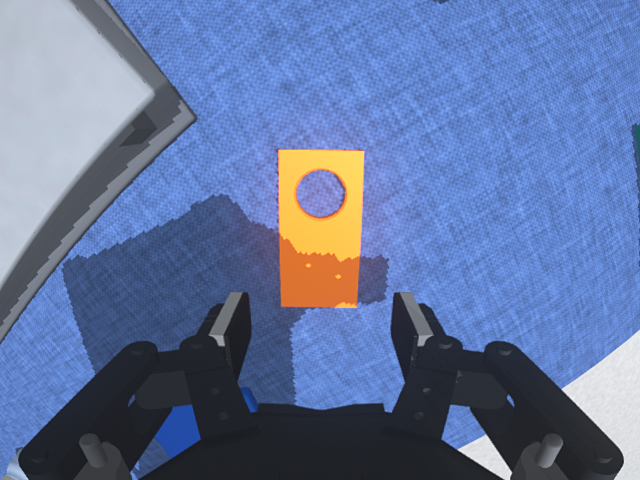

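```bash
python3 -m crank '[[0,0,0,-0.1,0.9,-0.1,0.4],[0,0,0,0,0.9,-0.1,0.4],[0,0,0,0,0.9,0,0.4],[0,0,0,0,0.8,0,0.4],[0,0,0,0,0.8,0,0.4],[0,0,0,0,0,0,0],[0,0,0,0,0,0,-0.3],[0,0,0,0,0,0,-0.3],[0,0,0,0,0,0,-0.3],[0,0,0,0,0,0,-0.3]]' 40
python3 - <<'E'
from h import *
s=save('wrist','w3')
plan([480.4,-98.6,11],Rt([0,0,-1],[.844,-.535,0]),10,0)
E
```

```text
clock: 3.58
eef_pos: [482.9, -99.8, 17.1]
tcp_rot: [-1.565, 0.002, -2.126]
contact_force: [-0.6, 1.0, -0.4]
opening: 0.348
now [483.05 -99.86  17.06] tot deg [-0.33  0.55 -0.14] tot tool cm [ 0.03  0.6  -0.3 ] world [-2.65  1.26 -6.06] q [-0.21  0.49  2.07  0.    0.57  1.92] F [-0.45 -0.78 -0.18] op 0.348 t 3.6333
```

View pics/w3.png

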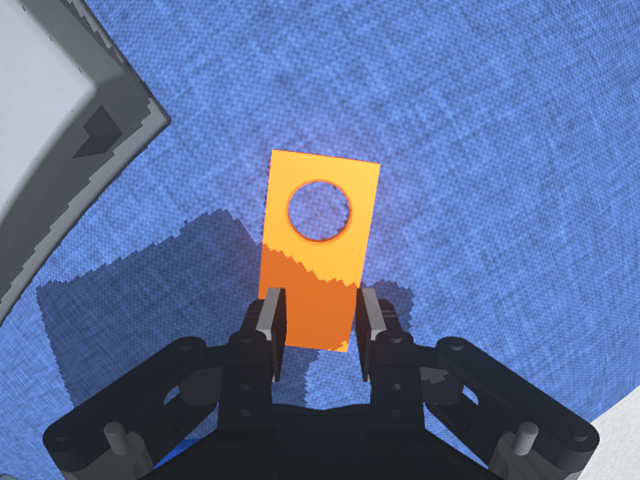

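```bash
python3 -m crank '[[0,0,0,0,-0.5,0,0.4],[0,0,0,0,-0.5,0,0.4],[0,0,0,0,-0.5,0,0.4],[0,0,0,0,-0.5,0,0.4],[0,0,0,0,-0.5,0,0.4],[0,0,0,0,0,0,0.4],[0,0,0,0,0,0,0.4],[0,0,0,0,0,0,0.4],[0,0,0,0,0,0,0.4],[0,0,0,0,0,0,0.4]]' 40
cat > tagm.py <<'E'
from h import *
import sys
s=save('wrist',sys.argv[1])
f=cv2.imread(f'pics/{sys.argv[1]}_full.png')
m=cv2.inRange(cv2.cvtColor(f,cv2.COLOR_BGR2HSV),(4,130,90),(20,255,255))
cs,h=cv2.findContours(cv2.morphologyEx(m,cv2.MORPH_CLOSE,np.ones((3,3))),cv2.RETR_CCOMP,cv2.CHAIN_APPROX_NONE)
for c,hh in zip(cs,h[0]):
    if len(c)<60: continue
    q=[]
    for p in c[:,0]:
        o,d=wray(s,p); q.append((o+d*(6-o[2])/d[2])[:2])
    q=np.array(q,np.float32); rc=cv2.minAreaRect(q); print(len(c),rc,cv2.minEnclosingCircle(q),np.round(cv2.boxPoints(rc),1).tolist())
plan([480.4,-98.6,12],Rt([0,0,-1],[.844,-.535,0]),10,0)
E
python3 tagm.py w4
```

```text
clock: 4.47
eef_pos: [483.4, -99.9, 45.6]
tcp_rot: [-1.564, 0.003, -2.126]
contact_force: [-0.3, 0.7, -0.0]
opening: 0.699
504 ((499.7087097167969, -104.61334228515625), (42.015235900878906, 75.77275085449219), 50.891780853271484) ((498.40380859375, -103.12596893310547), 40.794063568115234) [[457.1000061035156, -97.0], [515.9000244140625, -144.8000030517578], [542.4000244140625, -112.19999694824219], [483.6000061035156, -64.4000015258789]]
146 ((519.1945190429688, -120.3878173828125), (24.424713134765625, 24.31096649169922), 58.27437210083008) ((519.165771484375, -120.3827133178711), 12.562223434448242) [[502.3999938964844, -124.4000015258789], [523.0999755859375, -137.1999969482422], [536.0, -116.4000015258789], [515.2999877929688, -103.5999984741211]]
now [483.27 -99.92  45.51] tot deg [-0.41  0.56 -0.16] tot tool cm [ 0.05  3.35 -0.34] world [ -2.87   1.32 -33.51] q [-0.21  0.44  2.06  0.    0.63  1.92] F [-0.43 -0.35 -0.42] op 0.696 t 4.5167
```

View pics/w4.png

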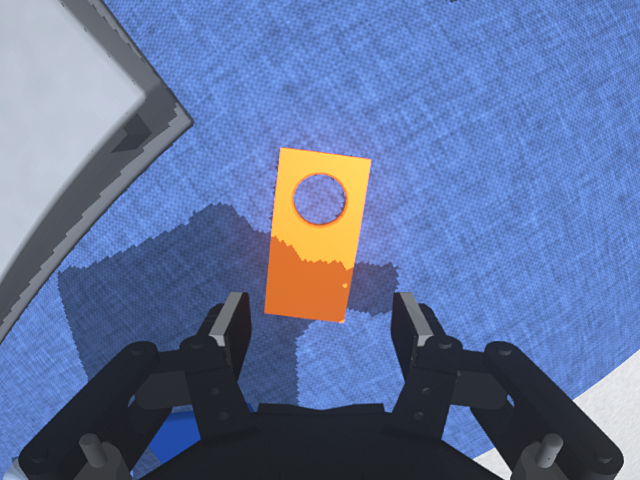

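```bash
python3 - <<'E'
from h import *
plan([486.6,-93.9,11.5],Rt([0,0,-1],[.776,-.631,0]),5)
E
```

```text
now [483.27 -99.92  45.51] tot deg [-0.4   7.31 -0.19] tot tool cm [-0.68  3.4  -0.06] world [  3.33   6.02 -34.01] q [-0.21  0.44  2.06  0.    0.63  1.92] F [-0.43 -0.35 -0.42] op 0.696 t 4.5167
[-0.08,1.46,-0.04,-0.14,0.68,-0.01]
[-0.08,1.46,-0.04,-0.14,0.68,-0.01]
[-0.08,1.46,-0.04,-0.14,0.68,-0.02]
[-0.08,1.46,-0.04,-0.14,0.68,-0.02]
[-0.08,1.46,-0.04,-0.14,0.68,-0.02]
```

```bash
python3 -m crank '[[-0.1,1.5,0,-0.14,0.4,0,0.4],[-0.1,1.5,0,-0.14,0.4,0,0.4],[-0.1,1.5,0,-0.14,0.4,-0.05,0.4],[-0.1,1.5,0,-0.14,0.4,-0.05,0.4],[-0.1,1.5,0,-0.14,0.4,-0.05,0.4],[0,0,0,0,0.4,0,0.4],[0,0,0,0,0.2,0,0.4],[0,0,0,0,0,0,0.4],[0,0,0,0,0,0,0.4],[0,0,0,0,0,0,0.4]]' 40
python3 - <<'E'
from h import *
plan([486.6,-93.9,11.5],Rt([0,0,-1],[.776,-.631,0]),5,0)
E
```

```text
clock: 5.35
eef_pos: [485.2, -93.0, 16.7]
tcp_rot: [-1.576, 0.002, -2.26]
contact_force: [0.3, 0.8, 0.4]
opening: 0.7
now [485.2  -92.98  16.69] tot deg [ 0.28 -0.39 -0.1 ] tot tool cm [-0.02  0.52  0.17] world [ 1.4  -0.92 -5.19] q [-0.19  0.5   2.06  0.01  0.59  2.06] F [0.32 0.81 0.41] op 0.7 t 5.35
```

```bash
python3 -m crank '[[0.2,0,0,0,0.3,0.1,0.4],[0.1,0,0,0,0.2,0.05,0.4],[0,0,0,0,0,0,0.2],[0,0,0,0,0,0,-0.3],[0,0,0,0,0,0,-0.3],[0,0,0,0,0,0,-0.3],[0,0,0,0,0,0,-0.3],[0,0,0,0,0,0,-0.3],[0,0,0,0,0,0,-0.3],[0,0,0,0,0,0,-0.3]]' 40
python3 tagm.py w5
```

```text
clock: 6.18
eef_pos: [486.9, -94.3, 12.2]
tcp_rot: [-1.569, 0.002, -2.26]
contact_force: [-0.6, 0.3, -0.7]
opening: 0.47
720 ((503.5625305175781, -107.29397583007812), (41.87178039550781, 84.96569061279297), 50.66404724121094) ((503.6630859375, -107.25081634521484), 46.82960510253906) [[457.3999938964844, -96.5999984741211], [523.2000122070312, -150.39999389648438], [549.7000122070312, -118.0], [484.0, -64.19999694824219]]
177 ((519.5482788085938, -120.46216583251953), (23.988243103027344, 24.22858428955078), 5.757630348205566) ((519.59619140625, -120.56427001953125), 12.419052124023438) [[506.3999938964844, -109.5999984741211], [508.79998779296875, -133.6999969482422], [532.7000122070312, -131.3000030517578], [530.2999877929688, -107.19999694824219]]
now [486.87 -94.29  12.25] tot deg [-0.13 -7.09 -0.12] tot tool cm [ 0.74  0.02 -0.23] world [-6.47 -4.31 -0.25] q [-0.19  0.51  2.06  0.    0.57  2.06] F [ 0.07 -0.02  0.18] op 0.47 t 6.2333
```

View pics/w5.png

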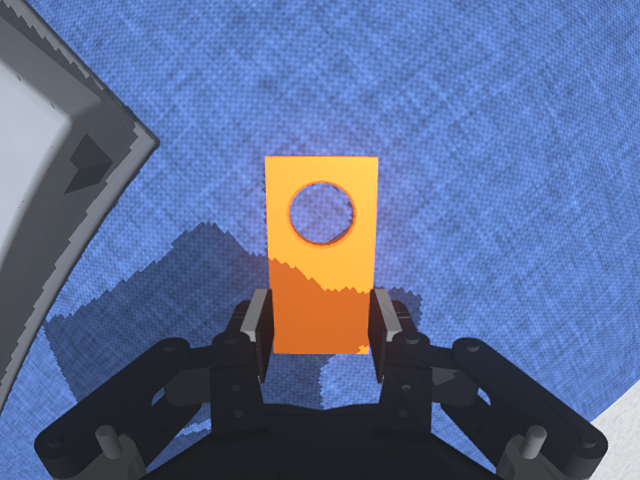

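```bash
python3 -m crank '[[0,0,0,0,-0.5,0,-0.3],[0,0,0,0,-1.5,0,-0.3],[0,0,0,0,-2.5,0,-0.3],[0,0,0,0,-3,0,-0.3],[0,0,0,0,-3,0,-0.3],[0,0,0,0,-3,0,-0.3],[0,0,0,0,-3,0,-0.3],[0,0,0,0,-2,0,-0.3],[0,0,0,0,-1,0,-0.3],[0,0,0,0,0,0,-0.3]]' 40
python3 - <<'E'
from h import *
s0=dict(eef_pos=[486.87,-94.29,12.25],tcp_rot=[-1.569,.002,-2.26]); R,p=tool(s0); print('hole tool',R.T@(np.array([519.6,-120.5,3])-p))
s=save('wrist','w6')
tip=np.array([558.6,-274.1,172.8]);root=np.array([596.8,-285.5,131.9]); d=tip-root; print(np.linalg.norm(d),np.degrees(np.arcsin(d[2]/np.linalg.norm(d))))
hx=np.array([38.2,-11.4,0]);hx/=np.linalg.norm(hx)
y=hx-[0,0,1]; z=hx+[0,0,1]; R=Rt(y,z); u=-R[:,1]
ho=np.array([0,9.2,42.])
h1=tip+u*60
print('pre hole',h1,'tcp',h1-R@ho)
plan(h1-R@ho,R,15)
for P in(tip,root): print(wproj(s,P))
E
```

```text
clock: 7.07
eef_pos: [484.2, -94.0, 218.2]
tcp_rot: [-1.572, 0.001, -2.26]
contact_force: [0.8, -0.0, -0.8]
opening: 0.469
hole tool [-0.57  9.33 41.91]
57.114008789437946 45.73436697257744
pre hole [ 517.95 -261.97  215.23] tcp [ 483.25 -251.61  192.03]
now [483.93 -93.93 217.28] tot deg [ 44.48 -21.66   8.94] tot tool cm [12.22  2.51  9.97] world [  -0.67 -157.68  -25.25] q [-0.2   0.18  1.93  0.    1.03  2.06] F [ 0.4  -0.07 -0.41] op 0.477 t 7.1167
[2.97,-1.44,0.60,0.81,0.17,0.66]
[2.97,-1.44,0.60,0.83,0.19,0.63]
[2.97,-1.44,0.60,0.85,0.22,0.60]
[2.97,-1.44,0.60,0.87,0.24,0.57]
[2.97,-1.44,0.60,0.88,0.26,0.53]
[2.97,-1.44,0.60,0.90,0.27,0.50]
[2.97,-1.44,0.60,0.91,0.29,0.46]
[2.97,-1.44,0.60,0.93,0.30,0.42]
[2.97,-1.44,0.60,0.94,0.31,0.38]
[2.97,-1.44,0.60,0.95,0.32,0.34]
[2.97,-1.44,0.60,0.97,0.33,0.30]
[2.97,-1.44,0.60,0.98,0.33,0.26]
[2.97,-1.44,0.60,0.99,0.34,0.22]
[2.97,-1.44,0.60,0.99,0.34,0.18]
[2.97,-1.44,0.60,1.00,0.33,0.13]
[497.79 -39.98]
[443.33 -67.98]
```

View pics/w6.png

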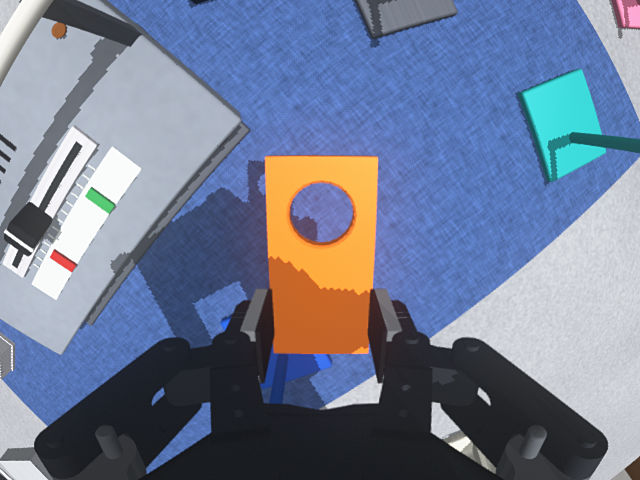

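```bash
python3 - <<'E'
from h import *
print('teal tip',plane('side',(418,178),172),plane('scene',(253,155),172),tri([ray('side',(418,178)),ray('scene',(253,155))]))
print('teal foot',plane('side',(395,224),12))
E
python3 -m crank '[[3.2,-1.5,0.6,0.8,0,0.7,-0.3],[3.2,-1.5,0.6,0.8,0,0.6,-0.3],[3.2,-1.5,0.6,0.9,0,0.6,-0.3],[3.2,-1.5,0.6,0.9,0.1,0.6,-0.3],[3.2,-1.5,0.6,0.9,0.1,0.5,-0.3],[3.2,-1.5,0.6,0.9,0.1,0.5,-0.3],[3.2,-1.5,0.6,0.9,0.2,0.5,-0.3],[3.2,-1.5,0.6,0.9,0.2,0.4,-0.3],[3.2,-1.5,0.6,0.9,0.2,0.4,-0.3],[3.2,-1.5,0.6,0.9,0.2,0.3,-0.3]]' 40
python3 - <<'E'
from h import *
plan([483.25,-251.6,197],Rt([.958*.72,-.286*.72,-.7],[.7,-.2,.7]),6)
save('side','s7',(230,120,450,320),3)
E
```

```text
teal tip [ 334.97 -345.77  172.  ] [ 352.08 -346.72  172.  ] (array([ 334.14, -357.98,  157.62]), [np.float64(3.8479818563100654), np.float64(3.8479818563102066)])
teal foot [ 378.29 -320.22   12.  ]
clock: 7.95
eef_pos: [476.9, -197.9, 205.9]
tcp_rot: [-0.997, 0.021, -1.968]
contact_force: [0.4, 1.2, -1.9]
opening: 0.466
now [ 476.86 -197.9   205.94] tot deg [12.85 -6.01  2.92] tot tool cm [4.72 2.12 1.81] world [  6.39 -53.7   -8.94] q [-0.41  0.02  2.29  0.1   0.26  1.47] F [ 0.44  1.24 -1.89] op 0.466 t 7.95
[2.14,-1.00,0.49,0.79,0.35,0.30]
[2.14,-1.00,0.49,0.80,0.36,0.27]
[2.14,-1.00,0.49,0.80,0.36,0.25]
[2.14,-1.00,0.49,0.81,0.36,0.22]
[2.14,-1.00,0.49,0.82,0.36,0.19]
[2.14,-1.00,0.49,0.82,0.36,0.16]
```

View pics/s7.png

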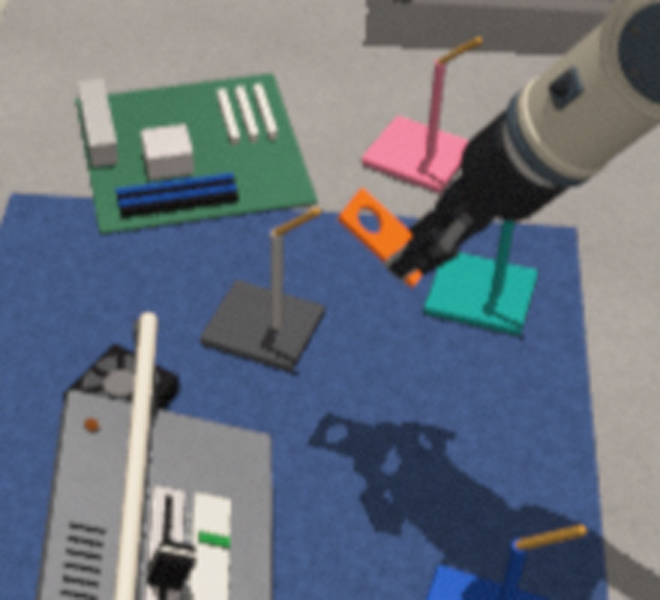

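```bash
cat > peg.py <<'E'
from h import *
tip=np.array([558.6,-274.1,172.8]);root=np.array([596.8,-285.5,131.9])
u=(tip-root)/np.linalg.norm(tip-root)
hx=np.array([38.2,-11.4,0]);hx/=np.linalg.norm(hx)
def RR(t,hx=hx):
    t=np.radians(t); return Rt(np.sin(t)*hx-[0,0,np.cos(t)], np.cos(t)*hx+[0,0,np.sin(t)])
ho=np.array([-.5,9.3,42.])
E
python3 - <<'E'
from peg import *
R=RR(37); plan(tip+u*50-R@ho,R,8)
E
```

```text
now [ 474.87 -198.04  204.23] tot deg [ 4.03 -5.39  2.52] tot tool cm [4.66 2.85 2.07] world [ 12.64 -55.36 -13.47] q [-0.42  0.02  2.3   0.11  0.25  1.45] F [-1.88  1.67 -4.18] op 0.466 t 8.0
[0.50,-0.67,0.32,0.58,0.36,0.26]
[0.50,-0.67,0.32,0.59,0.35,0.25]
[0.50,-0.67,0.32,0.59,0.35,0.24]
[0.50,-0.67,0.32,0.60,0.35,0.23]
[0.50,-0.67,0.32,0.60,0.35,0.22]
[0.50,-0.67,0.32,0.61,0.35,0.21]
[0.50,-0.67,0.32,0.61,0.35,0.20]
[0.50,-0.67,0.32,0.61,0.35,0.19]
```

```bash
python3 -m crank '[[0,-0.7,0.3,0.6,0.2,0.3,-0.3],[0,-0.7,0.3,0.6,0.2,0.3,-0.3],[0.5,-0.7,0.3,0.6,0.2,0.3,-0.3],[0.5,-0.7,0.3,0.6,0.2,0.3,-0.3],[0.5,-0.7,0.3,0.6,0.2,0.3,-0.3],[0.5,-0.7,0.3,0.6,0.3,0.2,-0.3],[0.5,-0.7,0.3,0.6,0.3,0.2,-0.3],[0.5,-0.7,0.3,0.6,0.3,0.2,-0.3],[0,0,0,0,0,0,-0.3],[0,0,0,0,0,0,-0.3]]' 40
python3 - <<'E'
from peg import *
s=save('wrist','w8')
R=RR(37); plan(tip+u*40-R@ho,R,8,0)
R0,p0=tool(s); print('hole',p0+R0@ho, R0[:,1])
for P in(tip,root): print(wproj(s,P))
save('side','s8',(290,150,400,250),6)
E
```

```text
clock: 8.83
eef_pos: [477.4, -249.0, 186.1]
tcp_rot: [-0.97, 0.013, -1.863]
contact_force: [-0.1, 0.6, 0.3]
opening: 0.468
now [ 477.45 -248.84  186.1 ] tot deg [ 2.57 -0.49 -0.53] tot tool cm [0.15 1.22 1.34] world [16.75 -6.57 -2.5 ] q [-0.59  0.11  2.28  0.79  0.25  0.55] F [ 0.34 -0.81 -0.26] op 0.473 t 8.8833
hole [ 515.73 -260.24  202.16] [ 0.54 -0.15 -0.82]
[323.97 150.07]
[323.91 130.51]
```

View pics/w8.png

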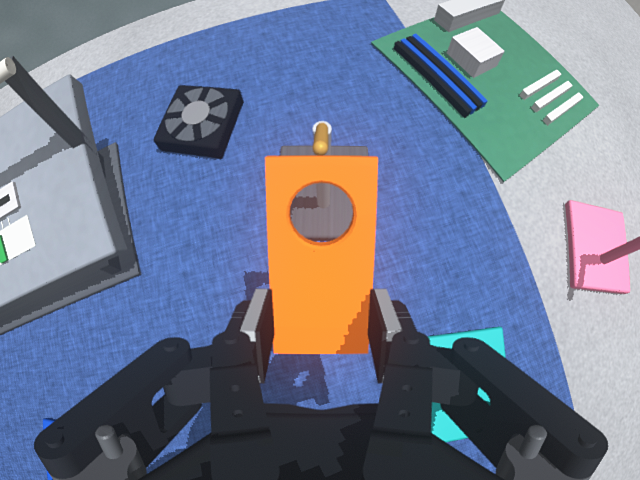

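View pics/s8.png

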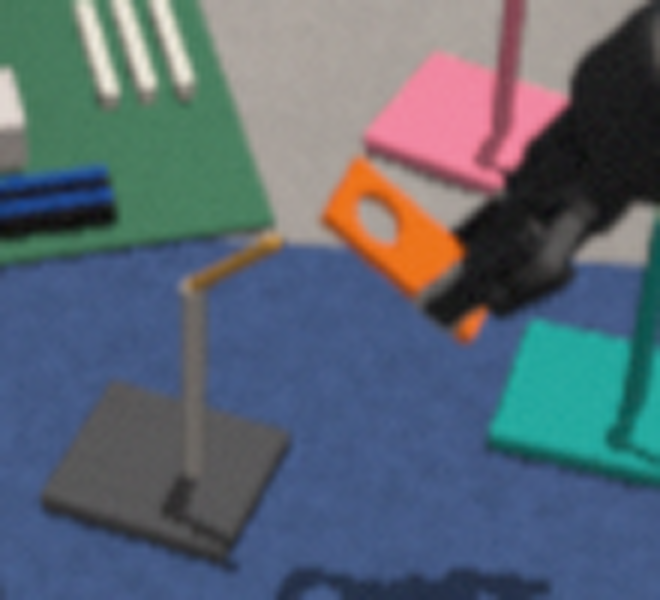

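```bash
python3 - <<'E'
from peg import *
s=dict(r.sense())
T,e=tri([ray('side',(336.2,189.9)),ray('scene',(246,207.8)),wray(s,(320.5,148))]);print('tip',T,np.array(e))
T2,e=tri([ray('side',(321.8,197.2)),ray('scene',(238.3,225.8)),wray(s,(322,128))]);print('root',T2,np.array(e),T-T2)
R,p0=tool(s); tip=(tip+T)/2; print(tip); plan(tip+u*15-R@ho,R,6)
E
```

```text
tip [ 558.44 -272.59  174.43] [2.41 1.62 1.26]
root [ 597.69 -284.33  133.47] [2.15 1.89 0.79] [-39.25  11.74  40.96]
[ 558.52 -273.35  173.61]
now [ 477.62 -248.84  186.46] tot deg [0. 0. 0.] tot tool cm [0.08 3.44 1.79] world [ 32.57 -10.37 -18.22] q [-0.59  0.1   2.28  0.79  0.25  0.55] F [-0.9  -0.39 -0.14] op 0.469 t 8.9333
[0.00,0.00,0.00,0.01,0.57,0.30]
[0.00,0.00,0.00,0.01,0.57,0.30]
[0.00,0.00,0.00,0.01,0.57,0.30]
[0.00,0.00,0.00,0.01,0.57,0.30]
[0.00,0.00,0.00,0.01,0.57,0.30]
[0.00,0.00,0.00,0.01,0.57,0.30]
```

```bash
sed -i 's/^tip=.*/tip=np.array([558.5,-272.9,174.0]);root=np.array([597.5,-284.5,134.])/' peg.py
python3 -m crank '[[0,0,0,0,0.5,0.3,-0.3],[0,0,0,0,0.5,0.3,-0.3],[0,0,0,0,0.5,0.3,-0.3],[0,0,0,0,0.5,0.3,-0.3],[0,0,0,0,0.5,0.3,-0.3],[0,0,0,0,0.5,0.3,-0.3],[0,0,0,0,0,0,-0.3],[0,0,0,0,0,0,-0.3],[0,0,0,0,0,0,-0.3],[0,0,0,0,0,0,-0.3]]' 40
python3 - <<'E'
from peg import *
s=save('wrist','w9')
R,p0=tool(s); print('hole',p0+R@ho, R[:,1], 'axial over tip',u@(p0+R@ho-tip)); e=p0+R@ho-tip; print('lateral',e-u*(u@e))
for P in(tip,root): print(wproj(s,P))
plan(tip-u*37-R@ho,R,10,0)
E
```

```text
clock: 9.77
eef_pos: [512.5, -256.7, 170.0]
tcp_rot: [-0.971, 0.013, -1.86]
contact_force: [-0.3, 0.5, -0.3]
opening: 0.468
hole [ 550.85 -267.82  186.02] [ 0.54 -0.15 -0.83] axial over tip 14.685463292789949
lateral [2.39 2.09 1.72]
[328.15 201.95]
[327.19 163.86]
now [ 512.45 -256.74  170.  ] tot deg [-0.   -0.01  0.  ] tot tool cm [0.31 5.12 0.76] world [ 33.01 -12.58 -37.99] q [-0.56  0.19  2.23  0.85  0.22  0.52] F [-0.28 -0.1  -0.53] op 0.467 t 9.8167
```

View pics/w9.png

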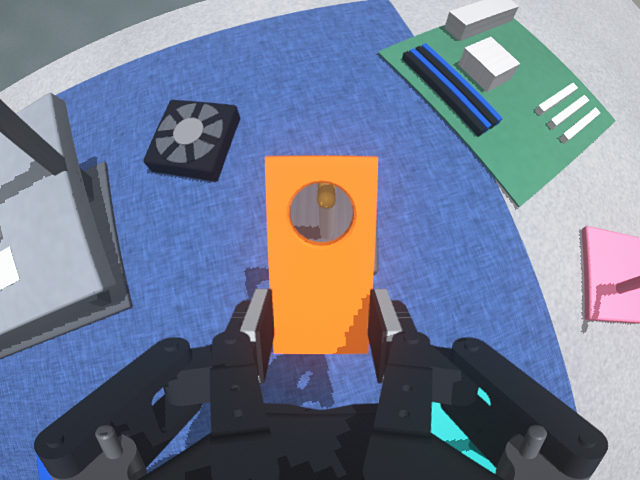

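```bash
python3 -m crank '[[0,0,0,0.05,0,0.15,-0.3],[0,0,0,0.05,0,0.15,-0.3],[0,0,0,0.05,0.3,0.05,-0.3],[0,0,0,0.05,0.4,0.05,-0.3],[0,0,0,0,0.4,0.05,-0.3],[0,0,0,0,0.4,0.05,-0.3],[0,0,0,0,0.4,0.05,-0.3],[0,0,0,0,0.4,0.05,-0.3],[0,0,0,0,0.2,0.05,-0.3],[0,0,0,0,0,0,-0.3]]' 40
python3 - <<'E'
from peg import *
s=save('wrist','w10')
R,p0=tool(s); print('hole',p0+R@ho, R[:,1], 'axial over tip',u@(p0+R@ho-tip)); e=p0+R@ho-tip; print('lateral tool',R.T@(e-u*(u@e)))
for P in(tip,root): print(wproj(s,P))
plan(tip-u*37-R@ho,R,10,0)
save('side','s10',(290,150,400,250),6)
E
```

```text
clock: 10.65
eef_pos: [532.2, -265.2, 151.4]
tcp_rot: [-0.97, 0.013, -1.861]
contact_force: [-0.1, 0.2, -0.3]
opening: 0.471
hole [ 570.54 -276.39  167.43] [ 0.54 -0.15 -0.82] axial over tip -13.547260008242588
lateral tool [-0.13 -0.79  4.03]
[321.68 236.25]
[322.3  183.19]
now [ 532.11 -265.18  151.43] tot deg [ 0.  0. -0.] tot tool cm [0.03 2.39 0.05] world [ 13.37  -4.1  -19.44] q [-0.55  0.25  2.2   0.98  0.19  0.39] F [-0.13 -0.45 -1.  ] op 0.469 t 10.7
```

View pics/w10.png

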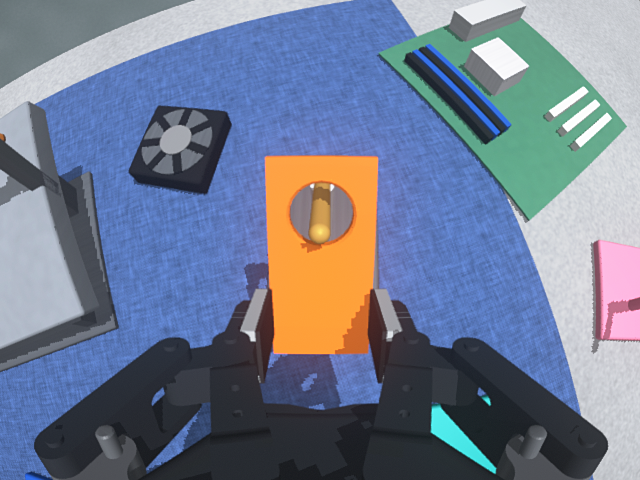

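View pics/s10.png

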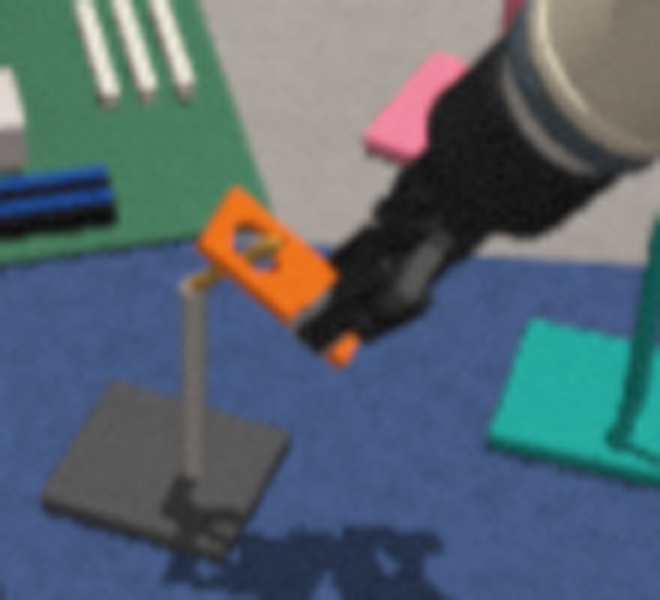

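```bash
python3 -m crank '[[0,0,0,0,0.3,0.05,-0.3],[0,0,0,0,0.3,0.05,-0.3],[0,0,0,0,0.3,0.05,-0.3],[0,0,0,0,0.3,0.05,-0.3],[0,0,0,0,0.3,0.05,-0.3],[0,0,0,0,0.3,0.05,-0.3],[0,0,0,0,0.3,0.05,-0.3],[0,0,0,0,0.2,0.05,-0.3],[0,0,0,0,0,0,-0.3],[0,0,0,0,0,0,-0.3]]' 40
python3 - <<'E'
from peg import *
s=save('wrist','w11')
R,p0=tool(s); print('hole',p0+R@ho, 'axial over tip',u@(p0+R@ho-tip)); e=p0+R@ho-tip; print('lateral tool',R.T@(e-u*(u@e)),'to peg_low',np.linalg.norm(p0+R@ho-root-18*u))
save('side','s11',(290,150,400,250),6)
E
```

```text
clock: 11.58
eef_pos: [549.4, -270.3, 133.3]
tcp_rot: [-0.97, 0.012, -1.861]
contact_force: [0.2, -0.2, 0.2]
opening: 0.471
hole [ 587.73 -281.4   149.4 ] axial over tip -38.94898860130142
lateral tool [-0.22 -0.73  3.73] to peg_low 3.8059658967625007
```

View pics/w11.png

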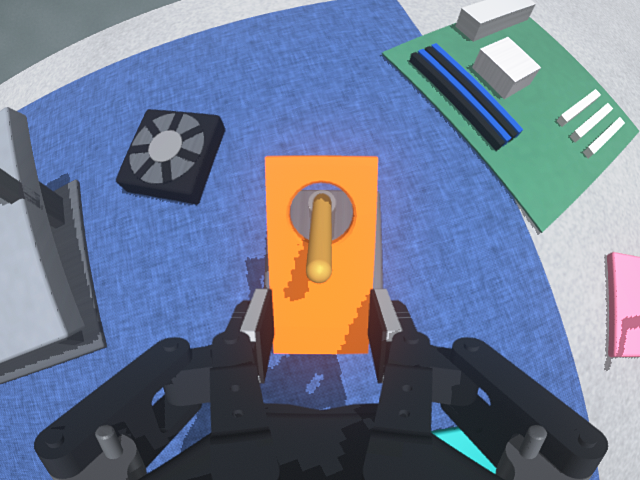

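View pics/s11.png

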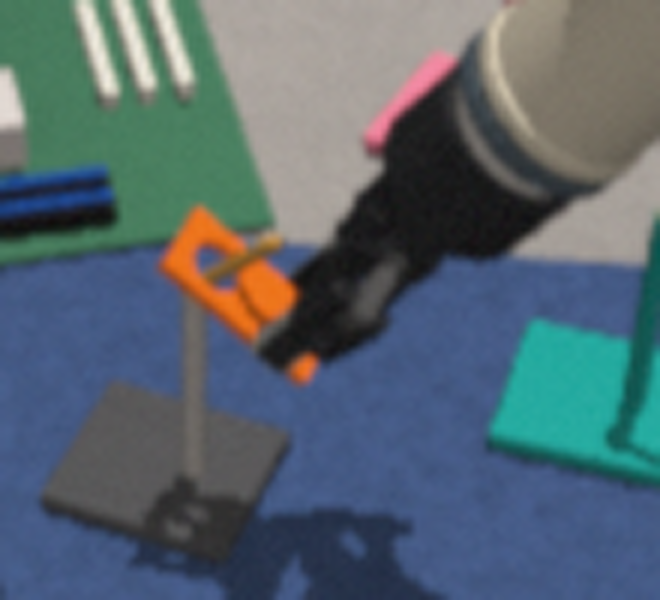

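```bash
python3 -m crank '[[0,0,0,0,0,0,0.0],[0,0,0,0,0,0,0.2],[0,0,0,0,0,0,0.4],[0,0,0,0,0,0,0.6],[0,0,0,0,0,0,0.6],[0,0,0,0,0,0,0.6],[0,0,0,0,-0.8,-0.1,0.6],[0,0,0,0,-1,-0.1,0.6],[0,0,0,0,-1.5,-0.1,0.6],[0,0,0,0,-2,-0.1,0.6]]' 40
python3 - <<'E'
from peg import *
s=save('wrist','w12')
save('side','s12',(290,150,400,250),6)
plan([450,-230,260],Rt([0.5,-.1,-.86],[1,-.2,0]),10,0)
E
```

```text
clock: 12.52
eef_pos: [516.6, -260.9, 173.9]
tcp_rot: [-0.973, 0.013, -1.862]
contact_force: [-0.4, 0.5, 0.7]
opening: 0.8
now [ 516.72 -261.17  176.09] tot deg [-3.84 -4.85  2.31] tot tool cm [ -1.17 -11.03  -1.26] world [-66.72  31.17  83.91] q [-0.56  0.18  2.21  0.79  0.23  0.57] F [-0.63  0.5   0.99] op 0.801 t 12.6167
```

View pics/w12.png

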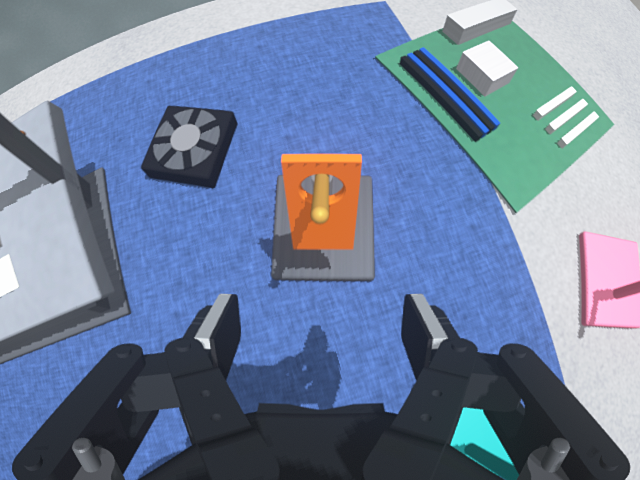

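View pics/s12.png

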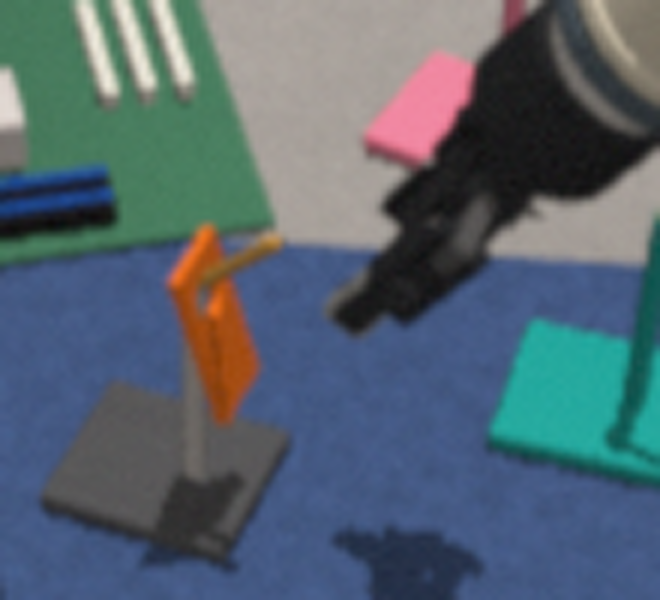

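```bash
cat > con.py <<'E'
from h import *
yaw=np.radians(5.43); cx=np.array([np.cos(yaw),np.sin(yaw),0]); cy=np.array([-np.sin(yaw),np.cos(yaw),0])
O=np.array([652.5,71.5,0]); nrm=-.342*cx+np.array([0,0,.94])
def toC(P): d=np.asarray(P)-O; return np.array([d@cx,d@cy,d[2]])
def fromC(c): return O+c[0]*cx+c[1]*cy+np.array([0,0,c[2]])
def RL(t=30):
    t=np.radians(t); return Rt(np.sin(t)*cx-[0,0,np.cos(t)],np.cos(t)*cx+[0,0,np.sin(t)])
E
python3 -m crank '[[0,0,0,0,-2,0,0.6],[-0.4,-0.4,0,0,-3,0,0.6],[-0.4,-0.4,0,-0.5,-3,0,0.6],[-0.4,-0.8,0,-1,-2,0,0.6],[-0.4,-0.8,0,-2,-0.5,0,0.6],[-0.5,-1,0,-3,0,0,0.6],[-0.5,-1,0,-3,0,0,0.6],[-0.5,-1,0,-3,0,0,0.6],[-0.5,-1,0,-3,0,0,0.6],[-0.5,-1,0,-3,0,0,0.6]]' 40
python3 - <<'E'
from con import *
R=RL(30); print(toC([637.3,75.4,141])); g=np.array([644.1,76,124.5])
plan(g-R[:,1]*90,R,10)
E
```

```text
clock: 13.45
eef_pos: [505.9, -62.1, 263.1]
tcp_rot: [-1.036, -0.054, -1.754]
contact_force: [1.0, 0.0, 0.2]
opening: 0.798
[-14.76   5.32 141.  ]
now [505.87 -62.06 263.14] tot deg [ -0.18 -12.17  10.69] tot tool cm [-15.16   7.96   3.14] world [ 93.43 133.8  -60.69] q [-0.05 -0.08  2.21 -0.24  0.5   1.87] F [1.03 0.04 0.18] op 0.798 t 13.45
[-0.02,-1.22,1.07,-1.52,0.80,0.31]
[-0.02,-1.22,1.07,-1.49,0.82,0.35]
[-0.02,-1.22,1.07,-1.47,0.85,0.38]
[-0.02,-1.22,1.07,-1.45,0.88,0.41]
[-0.02,-1.22,1.07,-1.42,0.91,0.44]
[-0.02,-1.22,1.07,-1.39,0.93,0.47]
[-0.02,-1.22,1.07,-1.37,0.96,0.50]
[-0.02,-1.22,1.07,-1.34,0.98,0.53]
[-0.02,-1.22,1.07,-1.31,1.01,0.56]
[-0.02,-1.22,1.07,-1.28,1.03,0.58]
```

```bash
python3 -m crank '[[0,-1.3,1.1,-1.6,0.7,0.4,0.4],[0,-1.3,1.1,-1.6,0.7,0.4,0.4],[0,-1.3,1.1,-1.6,0.7,0.4,0.4],[0,-1.3,1.1,-1.5,0.8,0.4,0.4],[0,-1.3,1.1,-1.5,0.8,0.4,0.4],[0,-1.3,1.1,-1.5,0.8,0.5,0.4],[0,-1.3,1.1,-1.4,0.8,0.5,0.4],[0,-1.3,1.1,-1.4,0.8,0.5,0.4],[0,-1.3,1.1,-1.3,0.8,0.5,0.4],[0,-0.5,0.5,-1.0,0.8,0.5,0.4]]'
python3 - <<'E'
from con import *
s=save('wrist','w13')
R=RL(30); g=np.array([644.1,76,124.5])
plan(g-R[:,1]*70,R,10,0)
for n,P in dict(grip=[644.1,76,122.5],gt=[637.3,75.4,141],green=[617.8,26.3,86.5],red=[611,102.4,87]).items(): print(n,wproj(s,P))
f=cv2.imread('pics/w13_full.png')
for nm,lo,hi in(("green",(45,120,60),(75,255,255)),("red",(0,160,100),(3,255,255))):
    for c,st in blob(f,lo,hi)[0]: print(nm,c,st)
E
```

```text
clock: 14.28
eef_pos: [596.2, 97.9, 209.1]
tcp_rot: [-1.047, 0.008, -1.445]
contact_force: [0.3, 0.0, 0.2]
opening: 0.694
now [597.2   98.92 208.54] tot deg [-0.01  1.29 -1.32] tot tool cm [ 2.77  2.44 -0.41] world [ 12.05 -26.23 -23.42] q [ 0.17  0.17  2.09 -0.04  0.36  1.65] F [ 1.35  0.58 -0.59] op 0.697 t 14.3333
grip [365.45 251.31]
gt [368.69 256.53]
green [421.44 302.57]
red [319.41 300.25]
green [420.54 293.29] [415 285  12  19 196]
red [317.37 294.57] [313 282  12  33 267]
red [322.  313.5] [322 313   1   2   2]
```

View pics/w13.png

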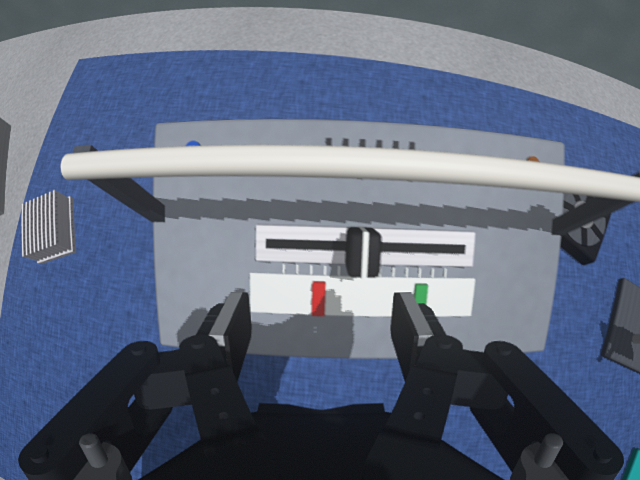

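```bash
cat >> con.py <<'E'
def onface(s,p,h):
    o,d=wray(s,p); q=O+[0,0,100]+nrm*h; return o+d*((q-o)@nrm)/(d@nrm)
E
python3 - <<'E'
from con import *
s=dict(r.sense())
for n,p,h in(('green',(420.8,296),5),('red',(318.5,297),5),('line',(365.5,252),46.5),('track L',(265,244),6),('trackR',(466,249),6)):
    X=onface(s,p,h); print(n,X,toC(X))
R=RL(30); plan(np.array([644.1,76,124.5])-R[:,1]*50,R,7)
E
```

```text
green [623.01  30.21  93.22] [-33.27 -38.31  93.22]
red [613.95 104.31  92.49] [-35.28  36.31  92.49]
line [639.9   79.08 145.19] [-11.82   8.73 145.19]
track L [644.83 145.98 106.17] [ -0.59  74.87 106.17]
trackR [659.04   1.66 106.35] [ -0.1  -70.14 106.35]
now [597.2   98.92 208.54] tot deg [-0.01  1.29 -1.32] tot tool cm [ 2.82  4.44 -0.41] world [ 22.01 -25.29 -40.74] q [ 0.17  0.17  2.09 -0.04  0.36  1.65] F [ 1.35  0.58 -0.59] op 0.697 t 14.3333
[-0.00,0.18,-0.19,0.40,0.63,-0.06]
[-0.00,0.18,-0.19,0.40,0.64,-0.06]
[-0.00,0.18,-0.19,0.40,0.64,-0.06]
[-0.00,0.18,-0.19,0.40,0.64,-0.05]
[-0.00,0.18,-0.19,0.40,0.64,-0.05]
[-0.00,0.18,-0.19,0.39,0.64,-0.05]
[-0.00,0.18,-0.19,0.39,0.64,-0.05]
```

```bash
python3 -m crank '[[0,0.3,-0.2,0.4,0.6,-0.1,0.4],[0,0.3,-0.2,0.4,0.6,-0.1,0.4],[0,0.2,-0.2,0.4,0.6,-0.1,0.4],[0,0.2,-0.2,0.4,0.6,0,0.4],[0,0.2,-0.2,0.4,0.6,0,0.4],[0,0.2,-0.2,0.4,0.6,0,0.4],[0,0,0,0,0.5,0,0.4],[0,0,0,0,0,0,0.4],[0,0,0,0,0,0,0.4],[0,0,0,0,0,0,0.4]]'
python3 - <<'E'
from con import *
s=save('wrist','w14')
R=RL(30); plan(np.array([643.9,78,124.5]),R,10,0)
for n,P in dict(gt=[637.3,77.5,141]).items(): print(n,wproj(s,P))
E
```

```text
clock: 15.17
eef_pos: [619.0, 73.1, 165.3]
tcp_rot: [-1.05, 0.002, -1.483]
contact_force: [-0.9, -0.2, 1.5]
opening: 0.701
now [618.95  73.2  165.38] tot deg [ 0.18 -0.42  0.08] tot tool cm [-0.25  4.8   0.16] world [ 24.95   4.8  -40.88] q [ 0.12  0.26  2.09 -0.06  0.27  1.66] F [ 0.03 -0.04 -0.46] op 0.699 t 15.2167
gt [316.63 280.13]
```

View pics/w14.png

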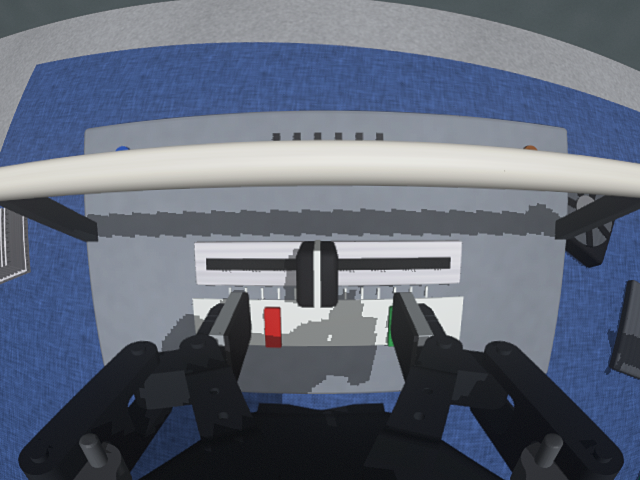

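```bash
python3 -m crank '[[0,0,0,-0.1,0.8,0.1,0.4],[0,0,0,-0.1,0.8,0.05,0.4],[0,0,0,0,0.8,0,0.4],[0,0,0,0,0.8,0,0.4],[0,0,0,0,0.7,0,0.4],[0,0,0,0,0.6,0,0.4],[0,0,0,0,0.2,0,0.4],[0,0,0,0,0,0,0.4],[0,0,0,0,0,0,0.4],[0,0,0,0,0,0,0.4]]' 30
python3 - <<'E'
from con import *
s=save('wrist','w15')
R=RL(30); plan(np.array([643.9,78,124.5]),R,10,0)
E
```

```text
clock: 16.05
eef_pos: [646.2, 78.8, 120.7]
tcp_rot: [-1.05, 0.003, -1.482]
contact_force: [0.1, 0.3, -0.8]
opening: 0.699
now [646.22  78.8  120.84] tot deg [ 0.17 -0.37  0.04] tot tool cm [ 0.06 -0.44 -0.02] world [-2.32 -0.8   3.66] q [ 0.13  0.38  2.06 -0.09  0.19  1.7 ] F [0.95 0.32 0.71] op 0.7 t 16.1
```

View pics/w15.png

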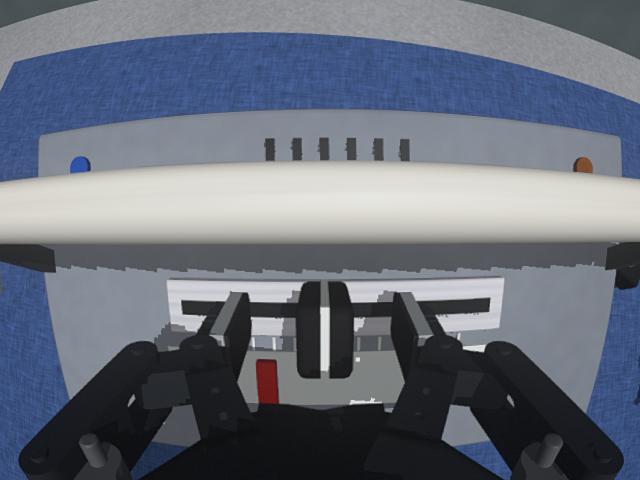

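```bash
python3 -m crank '[[0,0,0,0.1,-0.4,0,0.4],[0,0,0,0,-0.2,0,0.2],[0,0,0,0,0,0,0],[0,0,0,0,0,0,-0.4],[0,0,0,0,0,0,-0.7],[0,0,0,0,0,0,-0.7],[0,0,0,0,0,0,-0.7],[0,0,0,0,0,0,-0.7],[0,0,0,0,0,0,-0.7],[0,0,0,0,0,0,-0.7]]' 30
python3 - <<'E'
from con import *
s=save('wrist','w16')
R=RL(30); p=tool(s)[1]; plan(p-cy*47,R,10)
E
```

```text
clock: 16.93
eef_pos: [643.2, 77.3, 128.4]
tcp_rot: [-1.048, 0.002, -1.482]
contact_force: [-0.3, -0.8, 1.2]
opening: 0.228
now [643.19  77.28 128.44] tot deg [ 0.03 -0.36  0.04] tot tool cm [4.7  0.   0.03] world [  4.46 -46.75  -0.  ] q [ 0.13  0.36  2.06 -0.08  0.2   1.68] F [-0.31 -0.29  1.53] op 0.228 t 16.9833
[0.00,-0.04,0.00,0.47,0.00,0.00]
[0.00,-0.04,0.00,0.47,0.00,0.00]
[0.00,-0.04,0.00,0.47,0.00,0.00]
[0.00,-0.04,0.00,0.47,0.00,0.00]
[0.00,-0.04,0.00,0.47,0.00,0.00]
[0.00,-0.04,0.00,0.47,0.00,0.00]
[0.00,-0.04,0.00,0.47,0.00,0.00]
[0.00,-0.04,0.00,0.47,0.00,0.00]
[0.00,-0.04,0.00,0.47,0.00,0.00]
[0.00,-0.04,0.00,0.47,0.00,0.00]
```

View pics/w16.png

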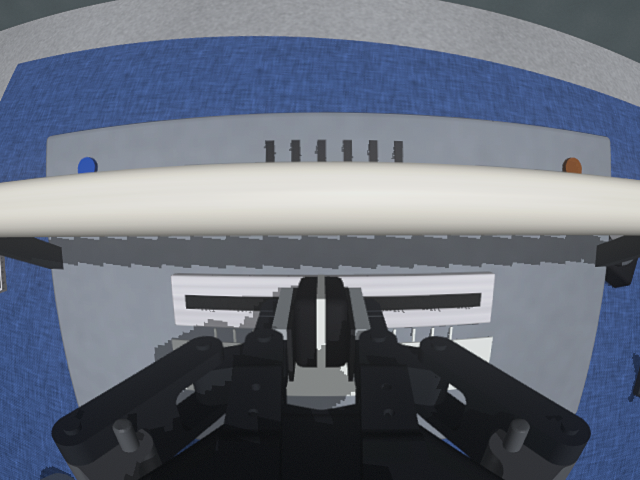

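```bash
python3 -m crank '[[0,0,0,0.3,0,0,-0.7],[0,0,0,0.5,0,0,-0.7],[0,0,0,0.5,0,0,-0.7],[0,0,0,0.5,0,0,-0.7],[0,0,0,0.5,0,0,-0.7],[0,0,0,0.5,0,0,-0.7],[0,0,0,0.5,0,0,-0.7],[0,0,0,0.5,0,0,-0.7],[0,0,0,0.4,0,0,-0.7],[0,0,0,0,0,0,-0.7]]' 30
python3 - <<'E'
from con import *
R=RL(30); plan(np.array([643.19,77.28,128.44])-cy*47,R,10,0)
E
```

```text
clock: 17.82
eef_pos: [647.1, 35.2, 128.4]
tcp_rot: [-1.047, 0.004, -1.479]
contact_force: [-0.2, -0.2, 0.3]
opening: 0.231
now [647.05  35.17 128.45] tot deg [ 0.01 -0.28 -0.13] tot tool cm [0.47 0.01 0.01] world [ 0.59 -4.68 -0.01] q [0.04 0.36 2.06 0.16 0.2  1.37] F [-0.19 -0.18  0.26] op 0.231 t 17.8167
```

```bash
python3 -m crank '[[0,0,0,0.3,0,0,-0.7],[0,0,0,0.2,0,0,-0.7],[0,0,0,0,0,0,-0.7],[0,0,0,0,0,0,-0.2],[0,0,0,0,0,0,0.1],[0,0,0,0,0,0,0.3],[0,0,0,0,-1.0,0,0.4],[0,0,0,0,-1.5,0,0.4],[0,0,0,0,-2,0,0.4],[0,0,0,0,-2,0,0.4]]' 30
python3 -m crank '[[0,0,0,0.6,-1.2,0,1],[0,0,0,0.6,-1.2,0,1],[0,0,0,0.6,-1.2,0,1],[0,0,0,0.6,-1,0,1],[0,0,0,0.6,0,0,1],[0,0,0,0.6,0,0,1],[0,0,0,0,0,0,1],[0,0,0,0,0,0,1],[0,0,0,0,0,0,1],[0,0,0,0,0,0,1]]'
python3 - <<'E'
from con import *
s=save('wrist','w17'); print(s['eef_pos'],s['clock'])
save('side','s17',(230,180,430,390),2.8)
E
```

```text
clock: 18.65
eef_pos: [612.6, 26.4, 183.3]
tcp_rot: [-1.054, 0.004, -1.479]
contact_force: [0.9, 0.8, 0.0]
opening: 0.701
clock: 19.48
eef_pos: [589.2, -13.6, 234.7]
tcp_rot: [-1.046, 0.002, -1.479]
contact_force: [0.9, 0.9, -0.1]
opening: 0.999
[589.18 -13.64 234.66] 19.4833
```

View pics/w17.png

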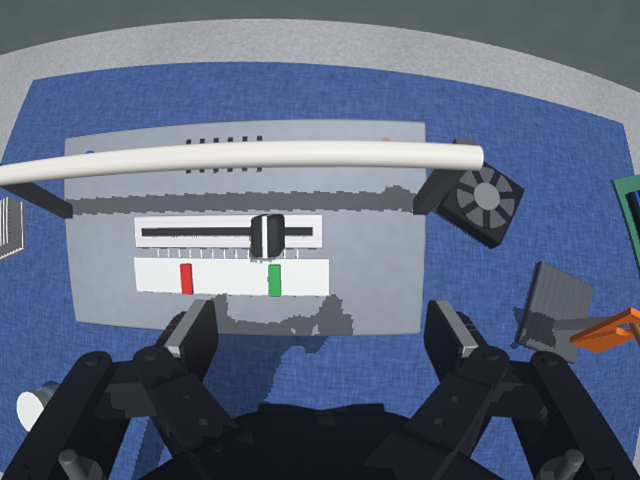

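View pics/s17.png

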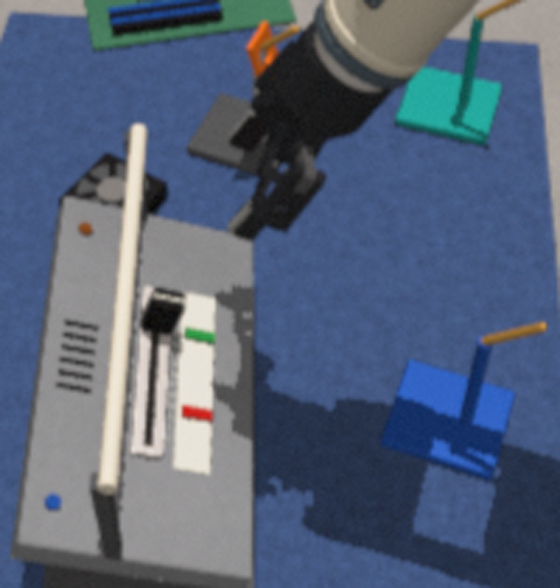

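```bash
python3 - <<'E'
from con import *
s=r.sense(); f=cv2.imread('pics/w17_full.png')
cv2.imwrite('pics/w17z.png',cv2.resize(f[200:310,120:340],None,fx=3.6,fy=3.6,interpolation=cv2.INTER_CUBIC))
for nm,lo,hi in(("green",(45,100,40),(80,255,255)),("red",(0,140,80),(5,255,255))):
    c,st=blob(f,lo,hi,(120,200,340,310))[0][0]; X=onface(s,c,4); print(nm,c,st,toC(X))
g=cv2.imread('pics/side0.png')
E
```

```text
green [274.3  280.26] [269 265  12  31 355] [-38.33 -40.69  90.31]
red [185.92 278.26] [180 264  13  30 304] [-37.91  34.44  90.46]
```

View pics/w17z.png

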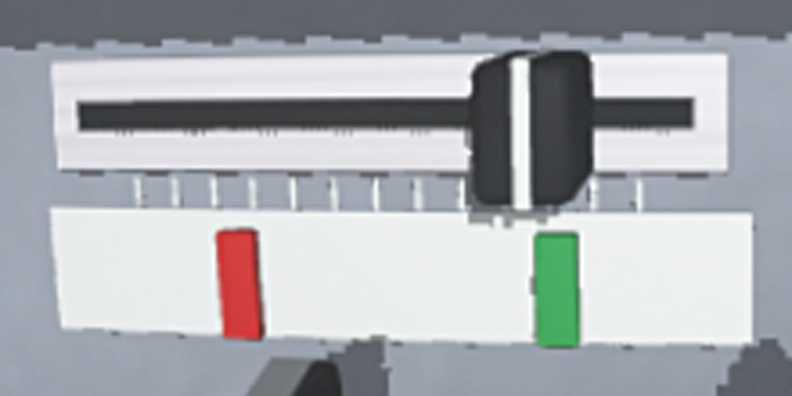

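```bash
python3 - <<'E'
from con import *
s=r.sense()
Z=lambda x,y:(x/3.6+120-.36,y/3.6+200-.36)
for n,p,h in(('lineTop',Z(519,60),46.5),('lineMid',Z(520,125),46.5),('lineBot',Z(521,200),46.5),('green',Z(557,290),4),('greenTopTop',Z(556,235),5),('red',Z(240,285),4),('slotL',Z(78,115),6),('slotR',Z(693,115),6),('trackL',Z(55,112),6),('trackR',Z(727,112),6)): print(n,toC(onface(s,p,h)))
p=toC([651.5,30.5,0]);print(p)
R=RL(30); plan(fromC([-60,-40.6,0])*[1,1,0]+[0,0,225],R,6)
E
```

```text
lineTop [ -2.38 -39.93 148.63]
lineMid [-13.79 -39.92 144.48]
lineBot [-27.11 -39.8  139.63]
green [-38.29 -40.75  90.33]
greenTopTop [-26.72 -40.96  95.6 ]
red [-38.35  34.12  90.31]
slotL [ -1.44  73.04 105.86]
slotR [ -2.13 -71.29 105.61]
trackL [ -0.73  79.37 106.12]
trackR [ -1.53 -78.61 105.83]
[ -4.88 -40.72   0.  ]
now [589.22 -13.55 234.52] tot deg [-0.08 -0.21 -0.01] tot tool cm [-3.81  1.38  0.46] world [ 7.39 38.95 -9.52] q [-0.07  0.1   2.09  0.2   0.43  1.25] F [-0.65  0.04  0.19] op 1.0 t 19.5833
[-0.01,-0.04,-0.00,-0.63,0.23,0.08]
[-0.01,-0.04,-0.00,-0.63,0.23,0.08]
[-0.01,-0.04,-0.00,-0.63,0.23,0.08]
[-0.01,-0.04,-0.00,-0.63,0.23,0.08]
[-0.01,-0.04,-0.00,-0.63,0.23,0.08]
[-0.01,-0.04,-0.00,-0.63,0.23,0.08]
```

```bash
python3 -m crank '[[0,0,0,-0.6,-0.3,0,1],[0,0,0,-0.7,-0.3,0,1],[0,0,0,-0.7,0,0,1],[0,0,0,-0.7,0,0,1],[0,0,0,-0.6,0,0,1],[0,0,0,-0.3,0,0,1],[0,0,0,0,0,0,1],[0,0,0,0,0,0,1],[0,0,0,0,0,0,1],[0,0,0,0,0,0,1]]'
python3 - <<'E'
from con import *
s=save('wrist','w18'); f=cv2.imread('pics/w18_full.png'); print(s['eef_pos'],toC(s['eef_pos']))
cv2.imwrite('pics/w18z.png',cv2.resize(f[200:310,200:420],None,fx=3.6,fy=3.6,interpolation=cv2.INTER_CUBIC))
for nm,lo,hi in(("green",(45,100,40),(80,255,255)),):
    c,st=blob(f,lo,hi,(200,200,420,310))[0][0]; X=onface(s,c,4); print(nm,c,st,toC(X))
save('side','s18',(290,150,400,250),6); save('scene','sc18',(210,190,430,330),3.6)
E
```

```text
clock: 20.42
eef_pos: [582.0, 25.0, 237.7]
tcp_rot: [-1.05, 0.002, -1.477]
contact_force: [0.4, -0.6, 0.1]
opening: 1.0
[582.01  24.96 237.72] [-74.58 -39.67 237.72]
green [323.02 275.59] [318 261  11  31 332] [-38.22 -40.58  90.35]
```

View pics/w18z.png

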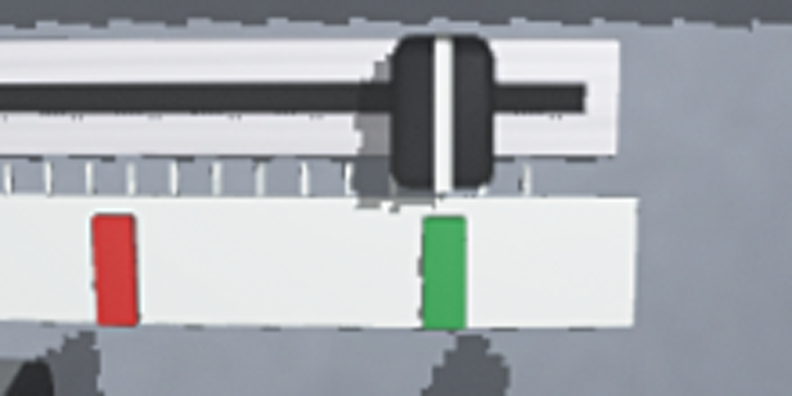

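View pics/s18.png

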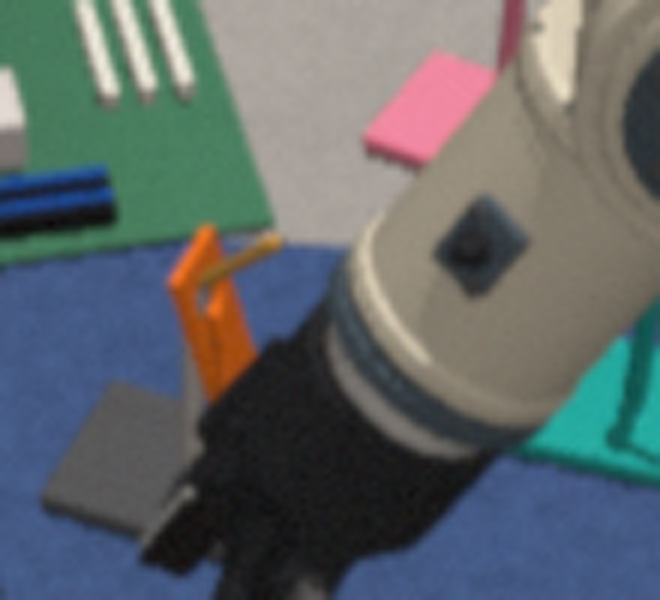

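View pics/sc18.png

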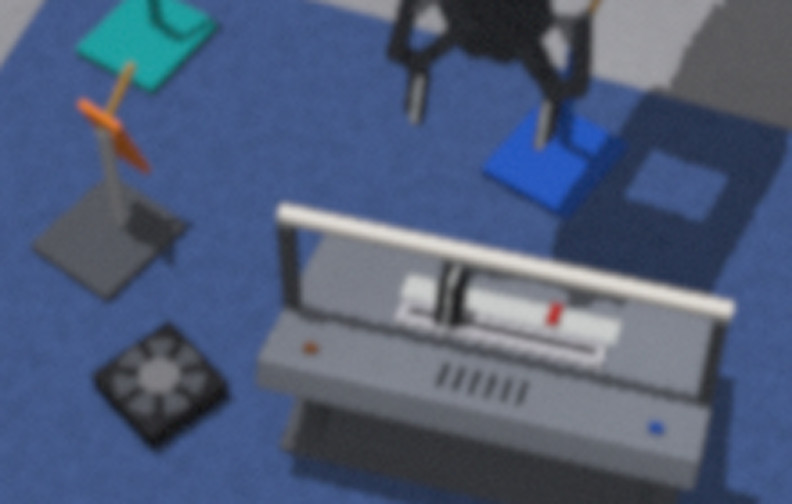

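```bash
python3 - <<'E'
from rig import r,cams,order
print(r.sense()['qvel'],r.sense()['contact_force']); print(order.sign_off())
E
```

```text
[ 0.00028764  0.00017279 -0.00060683 -0.00091955 -0.00015587  0.00148709] [ 0.91860263 -0.0993999  -0.52782233]
the job is handed in; nothing more can be done
None
```

The fader is set to the green marker and the orange tag hangs on the brass peg. I handed the job in at about 20.5 s of the 51 s allowed; no verdict was reported.

- **Fader:** I gripped the black grip with the tool leaned 30° and slid it about 47 mm. The last wrist pictures put its white line within about 1 mm of the green marker's middle, in an oblique view and again from directly above it.
- **Tag:** The first close was about 5 mm too high. It slid over the tag and turned it about 6.5°, so I measured again and took a firm grip. I then threaded the hole down the peg to about 4 mm from peg_low and let go. Side, scene and wrist pictures show the tag hanging steeply on the peg; it looks the same in side pictures taken about 8 s apart. I did not measure its hanging angle, or the hole's position after letting go.
- **Bystanders:** The robot touched none of them. The fan is in the same place in the final scene picture. I did not measure the heatsink or jar again, but the arm never worked near either.
- **Disagreements:** Positions from the different cameras differed by up to 2 to 3 mm in most places and by about 4 mm at the peg tip, which the fit left room for.
- **At hand-in:** The arm was still, the gripper was open and clear, and the force reading was about 1 N, which is its noise level.

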